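# Tighten a chamber lid crosswise in two rounds

## Task

Close the sample chamber's lid evenly: tighten its four bar-handled screws clockwise in two rounds, in each round going crosswise, from a screw to the one diagonally opposite and then to the other diagonal pair. In the first round turn every screw only until you feel that it has met its seat and its pressure ring just starts to bite; in the second round give each a firm turn of about 30 degrees more, without overtightening. Then let go, and leave the things lying round the chamber where they are.

Things in the scene. Friction and masses are not known exactly. Their poses are not given: they have to be found in the camera images.
- chamber: round steel chamber fixed to the worktop, 208 mm across; flat aluminium lid, its top 76 mm up, with a low round window (5 mm high) in the middle; a blanked port sticks out 120 mm on the -x side. Origin: centre of the underside, on the worktop. Four screws on a 78 mm radius at 45, 135, 225, 315 degrees from x = screws 1, 2, 3, 4, counter-clockwise from above; 1 is opposite 3, 2 opposite 4.
- screw1_bar (a point): centre of the upright black bar grip of screw 1, 44 mm long (point's x), 12 mm thick (y), 28 mm high; underside 102, this point 116, top 130 mm above the worktop. Like all four it turns about the vertical, without rising or sinking; clockwise from above tightens.
- screw2_bar (a point): centre of the upright black bar grip of screw 2, 44 mm long (point's x), 12 mm thick (y), 28 mm high; underside 102, this point 116, top 130 mm above the worktop. Like all four it turns almost freely (0.02 N m) for 0.15 to 0.85 rad, each its own, not to be told from the bar's direction, until it meets its seat.
- screw3_bar (a point): centre of the upright black bar grip of screw 3, 44 mm long (point's x), 12 mm thick (y), 28 mm high; underside 102, this point 116, top 130 mm above the worktop. As for all four, at the seat the torque rises in 0.08 rad to 0.3 N m (springy shaft, which springs back as far when let go); there the ring starts to sink, and the torque grows by 0.25 N m per rad. The screw keeps its tightness.
- screw4_bar (a point): centre of the upright black bar grip of screw 4, 44 mm long (point's x), 12 mm thick (y), 28 mm high; underside 102, this point 116, top 130 mm above the worktop. Neighbouring screws stand 110 mm apart; the others behave the same.
- screw1_ring (a point): top centre of the steel pressure ring (33 mm across, 3 mm thick) under the bar of screw 1: 83 mm above the chamber's origin while loose; sinks 4 mm per rad that the screw is turned past its seat, beyond the springy part (2.1 mm for 30 degrees) and squeezes the rubber below.
- screw2_ring (a point): top centre of the steel pressure ring (33 mm across, 3 mm thick) under the bar of screw 2: 83 mm above the chamber's origin while loose; sinks 4 mm per rad that the screw is turned past its seat, beyond the springy part (2.1 mm for 30 degrees) and squeezes the rubber below.
- screw3_ring (a point): top centre of the steel pressure ring (33 mm across, 3 mm thick) under the bar of screw 3: 83 mm above the chamber's origin while loose; sinks 4 mm per rad that the screw is turned past its seat, beyond the springy part (2.1 mm for 30 degrees) and squeezes the rubber below.
- screw4_ring (a point): top centre of the steel pressure ring (33 mm across, 3 mm thick) under the bar of screw 4: 83 mm above the chamber's origin while loose; sinks 4 mm per rad that the screw is turned past its seat, beyond the springy part (2.1 mm for 30 degrees) and squeezes the rubber below.
- tweezers: steel tweezers, 120 mm long, lying on the worktop beside the chamber; origin in the middle of the underside; loose, to be left alone
- petri_a: round clear dish, 60 mm wide, 15 mm high, on the worktop; origin centre of the underside; loose, to be left alone
- tally_counter: small round tally counter, 50x45x25 mm, on the worktop; origin centre of the underside; loose, to be left alone
- timer: flat kitchen-type timer with three buttons, 58x62x18 mm, on the worktop; origin centre of the underside; loose, to be left alone
Things that resemble listed ones, but are neither listed nor needed, are in the scene too. Of the things that look like the chamber, the larger one is meant.

How it is judged:
By the outcome, as a careful person would: the job done as asked, in the order asked, and still so for the second after the job is handed in, with the robot touching nothing.
It also fails if it takes over 72 s, if anything falls off the work surface, if the arm or the gripper's body presses on something with over 40 N, if the wrist force passes 120 N, or if a joint passes its speed limit or range.

## Robot

A 6-joint arm with a two-finger parallel gripper is mounted at the origin on a cart in front of the work surface, level with it; the furniture and walls round the work are solid. World frame = base frame: x ahead of the robot, y to its left, z up, the work surface at z = 0. Lengths are in m, angles in rad, forces in N, time in s.
With the tool pointing down it reaches from about 0.325 to 0.85 m from the base axis. Payload 15.5 kg.
Tool frame: the origin (TCP) lies midway between the tips of the shut fingers; the grasp point (between the pads) lies 19 mm behind it; z points along the fingers, y is the line along which they close (so a half turn about z gives the same grasp; the last joint's range is limited). The gripper opens to 91 mm and grips with 3 to 60 N. Pads are 32 mm wide; open, the fingers measure 118 mm over their backs; the gripper's body (76 mm by 178 mm) begins 60 mm behind the grasp point.
Start: joints at [-1.323, 0.494, 1.345, -0, 1.302, -0.096], TCP at [0.211, -0.588, 0.214] pointing down, gripper open.
Joint ranges: [-2.91, 2.91], [-0.82, 2.16], [0.22, 2.67], [-1.22, 4.37], [0.12, 2.79], [-3.08, 3.08]. Speed limits (rad/s): [1.89, 1.89, 2.57, 3.01, 3.01, 3.01].

## Interface

Orientations are given as a unit quaternion [x, y, z, w].
In Python, from bench import telemetry, read_camera, job gives the robot as it stands. The module is installed in compiled form; this text tells all that it offers.
- The arm moves only by the tool apply_moves, never from a script. Its argument "rows" is a list of rows, each an object of numbers: "wx", "wy", "wz": the turn, a rotation vector about the tool's x, y, z in rad; "tx", "ty", "tz": the shift along the tool's x, y, z in mm; "grip": the finger opening in mm, from 0 to 91.2. In form: [{"wx": .., "wy": .., "wz": .., "tx": .., "ty": .., "tz": .., "grip": ..}, ...]. A call has 1 to 10 rows; each row shifts and turns the commanded pose from where the row before left it, along the tool's axes as they then stand; what a row does not reach is not made up. A row lasts 1/10 s, in which the tool goes at most 50 mm and 8.59 degrees, less where a joint would pass 70% of its speed; a pose out of reach is approached as far as the arm can. A call with a gripper value outside its range is refused whole. The fingers move at their own pace and stop on an object; "grip_force" is the grip in N (left out, the last holds). Time passes only in rows, so rows that do not move let the fingers close. It gives the time, the measured TCP pose, the force, the opening and the grip force at its end, in the units of the state.
- telemetry.get_state(): the state, without advancing time (a new reading comes with each control period).
- read_camera(name): name is "side" or "top"; returns a dict with "color" (384x512x3 uint8, red, green, blue), "fovy" (degrees; the focal length in pixels is half the picture's height over the tangent of half this angle, whatever the lens; pixels are square), "cx", "cy" (the principal point, pixels), "k1" (the pictures are not rectified: a ray, as slopes to the right and down, at radius r is drawn at 1 + k1 r^2 times it, then the intrinsics apply), "position" and "orientation" of the camera in the world. Camera axes: x right, y up, looking along -z (the intrinsics and any distortion apply to the point x, -y, -z); pixel columns grow to the right and rows downward; lengths in m; the calibration is good to about 2 mm. A picture is of the moment at which its call begins. There is no depth.
- job.close_job(): hands the job in; it is judged then, once.
The state is a dict: "time": time; "joint_positions": joint angles; "joint_velocities": joint speeds; "tau": joint torques, N m; "eef_pos": TCP position; "tcp_rot": TCP orientation; "contact_force": force on the tool from outside, world axes, zero at the start; "moment": the same for the moment, N m; "finger_gap": finger opening in m; "finger_force": force on a finger pad.
Only numpy, scipy, OpenCV 4.12 (cv2) and the standard library are available. Lean on these libraries where they do the work, as an engineer would, in place of code of your own. Each camera call takes 0.05 s, during which the arm holds its last target. There are 200 camera calls.

## Working session

There is one attempt and no reset: what is moved stays moved. The work goes in short steps, Python scripts to look and compute and a tool call to move; the robot and the scene stay as the last step left them, time stands still between calls to the robot, and variables do not carry over. Pictures are saved under pics/ and viewed, at most 10 in all, crops included, and the job is handed in when it is done.

Besides the shell and the picture viewer there is one more tool, called after "Call:" as name(argument=value, ...) on one line, values as JSON. apply_moves: Moves the arm, as the interface text tells. Its arguments: {"type":"object","properties":{"rows":{"type":"array","items":{"type":"object","properties":{"wx":{"type":"number"},"wy":{"type":"number"},"wz":{"type":"number"},"tx":{"type":"number"},"ty":{"type":"number"},"tz":{"type":"number"},"grip":{"type":"number"}}}},"grip_force":{"type":"number"}},"required":["rows"]}

```bash
mkdir -p pics; cat > h.py <<'E'
import numpy as np, cv2
from scipy.spatial.transform import Rotation as R
from bench import telemetry, read_camera, job
def K(c):
    f=192/np.tan(np.radians(c['fovy'])/2); return np.array([[f,0,c['cx']],[0,f,c['cy']],[0,0,1]]),np.array([c['k1'],0,0,0,0.])
def onplane(c,px,z):
    k,d=K(c); n=cv2.undistortPoints(np.array(px,float).reshape(-1,1,2),k,d)[:,0]
    v=R.from_quat(c['orientation']).apply(np.c_[n[:,0],-n[:,1],-np.ones(len(n))]); p=np.array(c['position'])
    return p+v*((z-p[2])/v[:,2])[:,None]
def proj(c,P):
    k,d=K(c); q=R.from_quat(c['orientation']).inv().apply(np.atleast_2d(P)-np.array(c['position']))
    q=q*[1,-1,-1]; return cv2.projectPoints(q,np.zeros(3),np.zeros(3),k,d)[0][:,0]
E
python3 - <<'E'
from h import *
for n in('top','side'):
    c=read_camera(n); cv2.imwrite(f'pics/{n}0.png',c['color'][:,:,::-1]); print({k:v for k,v in c.items() if k!='color'})
print(telemetry.get_state())
E
```

```text
{'fovy': 51.42457131351607, 'cx': 254.4415515622952, 'cy': 183.99135460055467, 'k1': -0.02468231241487695, 'position': array([0.39109557, 0.02369784, 1.02812264]), 'orientation': array([-0.04440211,  0.05911055,  0.70889932, -0.70142437])}
{'fovy': 54.40388113381218, 'cx': 256.15877225455404, 'cy': 198.12600532808003, 'k1': -0.004142112055994812, 'position': array([0.1544803 , 0.5643739 , 0.63390069]), 'orientation': array([-0.13063225,  0.42387397,  0.85360153, -0.27318584])}
{'time': 0.1, 'joint_positions': array([-1.32252730e+00,  4.94156635e-01,  1.34599954e+00, -7.98489634e-06,
        1.30249766e+00, -9.54840546e-02]), 'joint_velocities': array([ 0.00038808, -0.00140951,  0.0003902 , -0.00119264, -0.00039206,
        0.00132662]), 'tau': array([ 2.05088712e-03, -8.80237985e+01, -3.82547557e+01,  7.10041565e-02,
        4.81718418e-02, -1.74745696e-05]), 'eef_pos': array([ 0.21057394, -0.58813494,  0.21339935]), 'tcp_rot': array([ 9.85265234e-01,  1.71032561e-01, -4.43317677e-05, -5.28752280e-04]), 'contact_force': array([0.34539495, 0.0685005 , 0.38662836]), 'moment': array([0.03559312, 0.01029653, 0.00113475]), 'finger_force': 0.0, 'finger_gap': 0.09090385267572638}
```

View pics/top0.png

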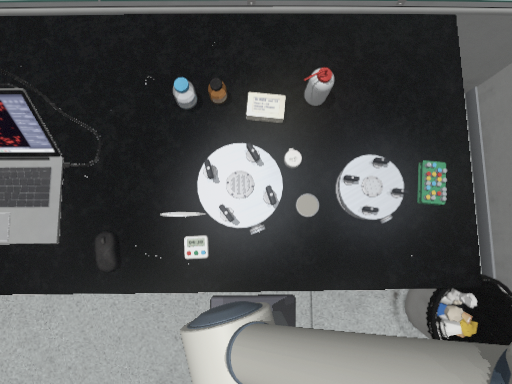

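View pics/side0.png

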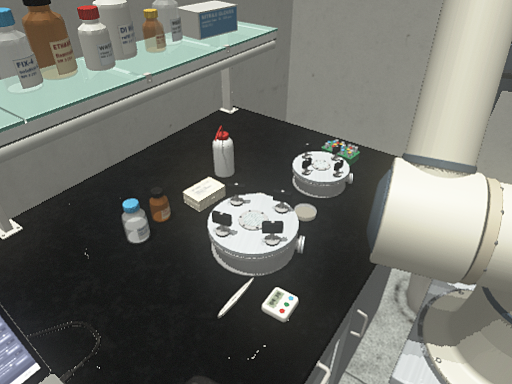

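Candidates: the large chamber at top-image (240,185), about 86 px wide, and a look-alike smaller one at (371,187), about 68 px. I choose the large one. Its bars sit near (211,170), (254,155), (271,195), (228,213), and the port is at (257,229). Next I measure it in a close crop.

```bash
python3 - <<'E'
from h import *
c=read_camera('top'); im=c['color']; x0,y0,s=190,135,6
cv2.imwrite('pics/crop1.png',cv2.resize(im[y0:y0+100,x0:x0+105],None,fx=s,fy=s,interpolation=cv2.INTER_CUBIC)[:,:,::-1])
g=im.max(2)
# lid: bright blob -> ellipse of hull points on z=.076
m=(g>110).astype(np.uint8); m=cv2.morphologyEx(m,cv2.MORPH_OPEN,np.ones((7,7)))
n,l,st,ce=cv2.connectedComponentsWithStats(m)
i=l[195,255] or l[200,215]; print(st[i],ce[i])
h=cv2.convexHull(cv2.findContours((l==i).astype(np.uint8),0,1)[0][0])[:,0]
P=onplane(c,h,.076)[:,:2]
A=np.c_[2*P,np.ones(len(P))]
for _ in range(4):
    a=np.linalg.lstsq(A,(P**2).sum(1),rcond=None)[0]; r=np.sqrt(a[2]+a[0]**2+a[1]**2)
    e=np.hypot(*(P-a[:2]).T)-r; k=abs(e)<.004; P=P[k];A=A[k]
print('lid',a[:2],r,len(P))
print('port',onplane(c,[[257,229]],.04))
# dark blobs inside lid
lid=np.zeros_like(m); cv2.fillConvexPoly(lid,h.astype(int),1); lid=cv2.erode(lid,np.ones((5,5)))
d=((g<60)&(lid>0)).astype(np.uint8)
n,l,st,ce=cv2.connectedComponentsWithStats(d)
for j in range(1,n):
    if st[j,4]>15:
        ys,xs=np.where(l==j); Q=onplane(c,np.c_[xs,ys],.130)[:,:2]
        w,v=np.linalg.eigh(np.cov(Q.T)); print(st[j],Q.mean(0),np.degrees(np.arctan2(v[1,1],v[0,1])),np.sqrt(12*w))
E
```

```text
[ 197  143   86   89 5290] [239.50623819 185.80642722]
lid [0.53121251 0.03870511] 0.10390137554604932 26
port [[ 0.42460721 -0.00275441  0.04      ]]
```

View pics/crop1.png

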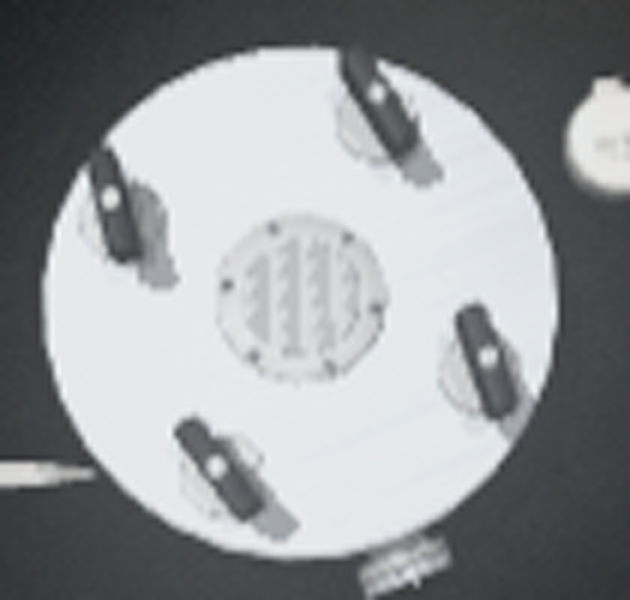

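The crop shows the big lid with four bars (white dot at each bar's top centre). The dots are at crop (111,198), (377,93), (489,356), (216,466). The port is at the lower right (405,565), so chamber yaw is about +21°. That makes the upper-left screw number 1, lower-left 2, lower-right 3 and upper-right 4.

```bash
python3 - <<'E'
from h import *
c=read_camera('top'); im=c['color']; g=im.max(2).astype(float)
dots=np.array([[111,198],[216,466],[489,356],[377,93]])/6+[190-.42,135-.42]
D=onplane(c,dots,.130)[:,:2]; ctr=np.array([.5312,.0387]); 
u=(D-ctr); print(np.c_[D,np.hypot(*u.T),np.degrees(np.arctan2(u[:,1],u[:,0]))-[45,135,225-360,315-360]]); print('mean',D.mean(0))
G=cv2.resize(im[135:235,190:295],None,fx=6,fy=6,interpolation=cv2.INTER_CUBIC).max(2)
lidm=np.zeros_like(G); cv2.circle(lidm,(300,300),262,1,-1)
d=((G<105)&(lidm>0)).astype(np.uint8)
n,l,st,ce=cv2.connectedComponentsWithStats(d)
for j in range(1,n):
    if 1200<st[j,4]<12000:
        ys,xs=np.where(l==j); Q=onplane(c,np.c_[xs,ys]/6+[189.58,134.58],.123)[:,:2]
        w,v=np.linalg.eigh(np.cov(Q.T)); print(st[j],ce[j],Q.mean(0),np.degrees(np.arctan2(v[1,1],v[0,1]))%180,np.sqrt(12*w))
E
```

```text
[[ 5.62458514e-01  1.09736108e-01  7.76094279e-02  2.12487304e+01]
 [ 4.59860418e-01  6.99151258e-02  7.78698914e-02  2.13678862e+01]
 [ 5.00437583e-01 -3.33592593e-02  7.83508975e-02  2.18821494e+01]
 [ 6.02661196e-01  7.88377596e-03  7.78225041e-02  2.16728366e+01]]
mean [0.53135443 0.03854394]
[   38    38   525   494 11096] [279.46142754 157.79298846] [0.57925437 0.0455627 ] 93.2428095269332 [0.1311408  0.21080375]
[ 458  314   58  105 1806] [488.96124031 378.12679956] [ 0.49281601 -0.03362966] 26.430740625188804 [0.01277993 0.03824382]
```

Call:
apply_moves(rows=[{"tx": 15, "ty": -14}, {"tx": 28, "ty": -27}, {"tx": 28, "ty": -27}, {"tx": 28, "ty": -27}, {"tx": 28, "ty": -27}, {"tx": 28, "ty": -27}, {"tx": 28, "ty": -27}, {"tx": 28, "ty": -27}, {"tx": 28, "ty": -27}, {"tx": 28, "ty": -27}], grip_force=20)

```text
$.rows[0]: bad value
```

Call:
apply_moves(rows=[{"tx": 28, "ty": -27, "wz": 0}, {"tx": 28, "ty": -27}, {"tx": 28, "ty": -27}, {"tx": 28, "ty": -27}, {"tx": 28, "ty": -27}, {"tx": 28, "ty": -27}, {"tx": 28, "ty": -27}, {"tx": 28, "ty": -27}, {"tx": 28, "ty": -27}, {"tx": 28, "ty": -27}])

```text
$.rows[0]: bad value
```

```bash
python3 - <<'E'
from h import *
c=read_camera('top'); im=cv2.imread('pics/top0.png')
G=cv2.resize(im[135:235,190:295],None,fx=6,fy=6,interpolation=cv2.INTER_CUBIC).max(2)
yy,xx=np.mgrid[:G.shape[0],:G.shape[1]]
for i,(x,y) in enumerate([[111,198],[216,466],[489,356],[377,93]]):
    for r in (50,62):
        rr=np.hypot(xx-x,yy-y); ys,xs=np.where((rr<r)&((G<105)|(rr<9))&(np.hypot(xx-300,yy-300)<254))
        Q=onplane(c,np.c_[xs,ys]/6+[189.58,134.58],.125)[:,:2]
        w,v=np.linalg.eigh(np.cov(Q.T)); print(i+1,r,len(xs),np.degrees(np.arctan2(v[1,1],v[0,1]))%180,np.sqrt(12*w))
s=telemetry.get_state(); m=R.from_quat(s['tcp_rot']).as_matrix(); print(m.round(4),s['joint_positions'],s['eef_pos'],s['time'])
E
```

```text
1 50 2591 15.77623044128714 [0.01154648 0.03885286]
1 62 3002 15.509725084989725 [0.01157892 0.04378859]
2 50 1602 38.82541917011602 [0.01073676 0.03877621]
2 62 1926 38.351054780821585 [0.01058204 0.0439274 ]
3 50 2079 20.17967147057024 [0.01369917 0.03676106]
3 62 2418 18.404555182841676 [0.01348512 0.04114992]
4 50 2790 30.624028067923547 [0.013196   0.03876533]
4 62 3225 30.654707450091337 [0.01309611 0.04394045]
[[ 9.415e-01  3.371e-01 -1.000e-04]
 [ 3.371e-01 -9.415e-01  5.000e-04]
 [ 1.000e-04 -5.000e-04 -1.000e+00]] [-1.32248382e+00  4.93863703e-01  1.34575490e+00  7.90674702e-06
  1.30250206e+00 -9.55341379e-02] [ 0.21064165 -0.58826999  0.21366445] 0.25
```

Call:
apply_moves(rows=[{"wx": 0, "wy": 0, "wz": 0, "tx": 28, "ty": -27, "tz": 0, "grip": 50}, {"wx": 0, "wy": 0, "wz": 0, "tx": 28, "ty": -27, "tz": 0, "grip": 50}, {"wx": 0, "wy": 0, "wz": 0, "tx": 28, "ty": -27, "tz": 0, "grip": 50}, {"wx": 0, "wy": 0, "wz": 0, "tx": 28, "ty": -27, "tz": 0, "grip": 50}, {"wx": 0, "wy": 0, "wz": 0, "tx": 28, "ty": -27, "tz": 0, "grip": 50}, {"wx": 0, "wy": 0, "wz": 0, "tx": 28, "ty": -27, "tz": 0, "grip": 50}, {"wx": 0, "wy": 0, "wz": 0, "tx": 28, "ty": -27, "tz": 0, "grip": 50}, {"wx": 0, "wy": 0, "wz": 0, "tx": 28, "ty": -27, "tz": 0, "grip": 50}, {"wx": 0, "wy": 0, "wz": 0, "tx": 28, "ty": -27, "tz": 0, "grip": 50}, {"wx": 0, "wy": 0, "wz": 0, "tx": 28, "ty": -27, "tz": 0, "grip": 50}], grip_force=20)

```text
time: 1.25
eef_pos: [0.3837, -0.2384, 0.214]
tcp_rot: [0.985, 0.171, 0.0, 0.0]
contact_force: [0.9, -0.9, -0.8]
finger_gap: 0.0501
finger_force: 0.0
```

Call:
apply_moves(rows=[{"wx": 0, "wy": 0, "wz": 0, "tx": 28, "ty": -27, "tz": 0, "grip": 50}, {"wx": 0, "wy": 0, "wz": 0, "tx": 28, "ty": -27, "tz": 0, "grip": 50}, {"wx": 0, "wy": 0, "wz": 0, "tx": 28, "ty": -27, "tz": 0, "grip": 50}, {"wx": 0, "wy": 0, "wz": 0, "tx": 28, "ty": -27, "tz": 0, "grip": 50}, {"wx": 0, "wy": 0, "wz": 0, "tx": 28, "ty": -27, "tz": 0, "grip": 50}, {"wx": 0, "wy": 0, "wz": 0, "tx": 28, "ty": -27, "tz": 0, "grip": 50}, {"wx": 0, "wy": 0, "wz": 0, "tx": 28, "ty": -27, "tz": 0, "grip": 50}, {"wx": 0, "wy": 0, "wz": 0, "tx": 28, "ty": -27, "tz": 0, "grip": 50}, {"wx": 0, "wy": 0, "wz": 0, "tx": 28, "ty": -27, "tz": 0, "grip": 50}, {"wx": 0, "wy": 0, "wz": 0, "tx": 28, "ty": -27, "tz": 0, "grip": 50}])

```text
time: 2.25
eef_pos: [0.5563, 0.1104, 0.2139]
tcp_rot: [0.985, 0.171, -0.0, 0.0]
contact_force: [-0.3, -0.1, 0.8]
finger_gap: 0.0496
finger_force: 0.0
```

Call:
apply_moves(rows=[{"wx": 0, "wy": 0, "wz": -0.149, "tx": 0, "ty": 0, "tz": 0, "grip": 50}, {"wx": 0, "wy": 0, "wz": -0.149, "tx": 0, "ty": 0, "tz": 0, "grip": 50}, {"wx": 0, "wy": 0, "wz": -0.149, "tx": 0, "ty": 0, "tz": 0, "grip": 50}, {"wx": 0, "wy": 0, "wz": -0.149, "tx": 0, "ty": 0, "tz": 0, "grip": 50}, {"wx": 0, "wy": 0, "wz": -0.149, "tx": 0, "ty": 0, "tz": 0, "grip": 50}, {"wx": 0, "wy": 0, "wz": -0.149, "tx": 0, "ty": 0, "tz": 0, "grip": 50}, {"wx": 0, "wy": 0, "wz": -0.149, "tx": 0, "ty": 0, "tz": 0, "grip": 50}, {"wx": 0, "wy": 0, "wz": -0.149, "tx": 0, "ty": 0, "tz": 0, "grip": 50}, {"wx": 0, "wy": 0, "wz": -0.149, "tx": 0, "ty": 0, "tz": 0, "grip": 50}, {"wx": 0, "wy": 0, "wz": -0.149, "tx": 0, "ty": 0, "tz": 0, "grip": 50}])

```text
time: 3.25
eef_pos: [0.5558, 0.1087, 0.2139]
tcp_rot: [0.606, 0.796, -0.0, -0.0]
contact_force: [0.3, -1.0, 0.0]
finger_gap: 0.0499
finger_force: 0.0
```

Call:
apply_moves(rows=[{"wx": 0, "wy": 0, "wz": -0.149, "tx": 0, "ty": 0, "tz": 0, "grip": 50}, {"wx": 0, "wy": 0, "wz": -0.149, "tx": 0, "ty": 0, "tz": 0, "grip": 50}, {"wx": 0, "wy": 0, "wz": -0.149, "tx": 0, "ty": 0, "tz": 0, "grip": 50}, {"wx": 0, "wy": 0, "wz": -0.149, "tx": 0, "ty": 0, "tz": 0, "grip": 50}, {"wx": 0, "wy": 0, "wz": -0.149, "tx": 0, "ty": 0, "tz": 0, "grip": 50}, {"wx": 0, "wy": 0, "wz": -0.149, "tx": 0, "ty": 0, "tz": 0, "grip": 50}, {"wx": 0, "wy": 0, "wz": -0.149, "tx": 0, "ty": 0, "tz": 0, "grip": 50}, {"wx": 0, "wy": 0, "wz": -0.149, "tx": 0, "ty": 0, "tz": 0, "grip": 50}, {"wx": 0, "wy": 0, "wz": -0.149, "tx": 0, "ty": 0, "tz": 0, "grip": 50}, {"wx": 0, "wy": 0, "wz": -0.149, "tx": 0, "ty": 0, "tz": 30, "grip": 50}])

```text
time: 4.25
eef_pos: [0.5581, 0.109, 0.1865]
tcp_rot: [-0.094, 0.996, -0.0, 0.003]
contact_force: [1.5, -0.1, -0.1]
finger_gap: 0.0498
finger_force: 0.0
```

```bash
cat >> h.py <<'E'
S=np.array([[.5626,.1098],[.4600,.0698],[.5003,-.0334],[.6026,.0079]])
BAR=[15.6,38.6,19.3,30.6]
def go(n,bar,ztcp=.098):
    s=telemetry.get_state(); m=R.from_quat(s['tcp_rot']).as_matrix(); x=np.degrees(np.arctan2(m[1,0],m[0,0]))
    d=m.T@(np.r_[S[n-1],ztcp]-s['eef_pos'])*1e3
    dw=np.radians((x-(bar+180)+90)%180-90)
    print('t',round(s['time'],2),'shift mm',d.round(1),'xang',x.round(2),'wz',dw.round(4),'tilt',m[:2,2].round(4),'j6',s['joint_positions'][5].round(3),'F',s['contact_force'].round(2),'M',s['moment'].round(3),s['finger_gap'],s['finger_force'])
E
python3 -c "
from h import *
go(1,15.6)"
```

```text
t 4.25 shift mm [-4.   0.  88.5] xang -169.21 wz -0.0839 tilt [0.0063 0.0006] j6 -1.671 F [ 1.52 -0.07 -0.14] M [ 0.114 -0.115  0.064] 0.04977266837501868 0.0
```

Call:
apply_moves(rows=[{"wx": 0, "wy": 0, "wz": -0.085, "tx": -4, "ty": 0, "tz": 0, "grip": 50}, {"wx": 0, "wy": 0, "wz": 0, "tx": 0, "ty": 0, "tz": 0, "grip": 50}, {"wx": 0, "wy": 0, "wz": 0, "tx": 0, "ty": 0, "tz": 0, "grip": 50}])

```text
time: 4.55
eef_pos: [0.56, 0.1095, 0.1842]
tcp_rot: [-0.132, 0.991, -0.0, 0.0]
contact_force: [-0.1, -0.0, 0.2]
finger_gap: 0.05
finger_force: 0.0
```

```bash
python3 -c "
from h import *
go(1,15.6)
for i in range(5):
    read_camera('side'); s=telemetry.get_state(); print(s['moment'])"
```

```text
t 4.55 shift mm [-2.6 -0.4 86.2] xang -164.86 wz -0.008 tilt [0.0004 0.0001] j6 -1.747 F [-0.1  -0.02  0.2 ] M [ 0.178 -0.139  0.069] 0.050033557147917164 0.0
[ 0.1175188  -0.14471435 -0.04367388]
[ 0.10614757 -0.11340069 -0.01752625]
[ 0.12240377 -0.13039872 -0.0236818 ]
[ 0.11346885 -0.09023805 -0.00024943]
[ 0.10780631 -0.08320379 -0.00591867]
```

Call:
apply_moves(rows=[{"wx": 0, "wy": 0, "wz": -0.008, "tx": -2.6, "ty": -0.4, "tz": 36, "grip": 50}, {"wx": 0, "wy": 0, "wz": 0, "tx": 0, "ty": 0, "tz": 35, "grip": 50}, {"wx": 0, "wy": 0, "wz": 0, "tx": 0, "ty": 0, "tz": 15, "grip": 40}, {"wx": 0, "wy": 0, "wz": 0, "tx": 0, "ty": 0, "tz": 0, "grip": 8}, {"wx": 0, "wy": 0, "wz": 0, "tx": 0, "ty": 0, "tz": 0, "grip": 8}, {"wx": 0, "wy": 0, "wz": 0, "tx": 0, "ty": 0, "tz": 0, "grip": 8}, {"wx": 0, "wy": 0, "wz": 0, "tx": 0, "ty": 0, "tz": 0, "grip": 8}], grip_force=20)

```text
time: 5.5
eef_pos: [0.5631, 0.1098, 0.0991]
tcp_rot: [-0.137, 0.991, -0.0, 0.001]
contact_force: [0.0, 0.3, 0.4]
finger_gap: 0.0131
finger_force: 0.3
```

```bash
cat >> h.py <<'E'
def st(n=3):
    L=[]
    for i in range(n): read_camera('side'); L.append(telemetry.get_state())
    s=L[-1]; m=R.from_quat(s['tcp_rot']).as_matrix()
    print('t',round(s['time'],2),'xang %.4f rad'%(np.arctan2(m[1,0],m[0,0])%(2*np.pi)),'Mz %.3f'%np.mean([q['moment'][2] for q in L]),'tau6',[round(q['tau'][5],3) for q in L],'F',s['contact_force'].round(1),'gap %.4f ff %.1f'%(s['finger_gap'],s['finger_force']),s['eef_pos'].round(4),'j6',s['joint_positions'][5].round(2))
E
python3 -c "
from h import *
go(1,15.6);st(5)"
```

```text
t 5.5 shift mm [0.5 0.1 1.1] xang -164.24 wz 0.0028 tilt [0.002  0.0002] j6 -1.757 F [0.04 0.33 0.44] M [ 0.03  -0.147 -0.061] 0.013137759161642748 0.34778184257672795
t 5.75 xang 3.4167 rad Mz -0.018 tau6 [np.float64(-0.019), np.float64(-0.017), np.float64(-0.014), np.float64(-0.018), np.float64(-0.019)] F [-0.9  0.5  7.2] gap 0.0118 ff 20.0 [0.5631 0.1098 0.0989] j6 -1.76
```

Call:
apply_moves(rows=[{"wx": 0, "wy": 0, "wz": 0.08, "tx": 0, "ty": 0, "tz": 0, "grip": 8}, {"wx": 0, "wy": 0, "wz": 0.08, "tx": 0, "ty": 0, "tz": 0, "grip": 8}, {"wx": 0, "wy": 0, "wz": 0, "tx": 0, "ty": 0, "tz": 0, "grip": 8}], grip_force=50)

```text
time: 6.05
eef_pos: [0.5632, 0.1098, 0.0989]
tcp_rot: [-0.056, 0.998, -0.0, 0.001]
contact_force: [-0.4, -0.7, 7.7]
finger_gap: 0.0116
finger_force: 50.0
```

```bash
python3 -c "
from h import *
st(2)"
```

```text
t 6.15 xang 3.2566 rad Mz -0.028 tau6 [np.float64(0.864), np.float64(0.229)] F [ 0.2 -0.2  8.3] gap 0.0116 ff 50.0 [0.5632 0.1098 0.0989] j6 -1.6
```

Call:
apply_moves(rows=[{"wx": 0, "wy": 0, "wz": 0.1, "tx": 0, "ty": 0, "tz": 0, "grip": 8}, {"wx": 0, "wy": 0, "wz": 0, "tx": 0, "ty": 0, "tz": 0, "grip": 8}])

```text
time: 6.35
eef_pos: [0.5632, 0.1097, 0.0989]
tcp_rot: [-0.006, 1.0, 0.0, 0.001]
contact_force: [0.3, -1.0, 7.0]
finger_gap: 0.0119
finger_force: 50.0
```

```bash
python3 -c "
from h import *
st(3)"
```

```text
t 6.5 xang 3.1567 rad Mz 0.005 tau6 [np.float64(1.008), np.float64(0.273), np.float64(0.053)] F [-0.6 -1.7  8.3] gap 0.0117 ff 50.0 [0.5631 0.1097 0.0989] j6 -1.5
```

Call:
apply_moves(rows=[{"wx": 0, "wy": 0, "wz": 0.1, "tx": 0, "ty": 0, "tz": 0, "grip": 8}, {"wx": 0, "wy": 0, "wz": 0, "tx": 0, "ty": 0, "tz": 0, "grip": 8}])

```text
time: 6.7
eef_pos: [0.5632, 0.1097, 0.0989]
tcp_rot: [0.044, 0.999, 0.0, 0.001]
contact_force: [-0.7, -1.2, 7.6]
finger_gap: 0.0119
finger_force: 50.0
```

```bash
python3 -c "
from h import *
st(4)"
```

```text
t 6.9 xang 3.0567 rad Mz -0.011 tau6 [np.float64(1.008), np.float64(0.273), np.float64(0.054), np.float64(-0.002)] F [-0.4 -1.4  7.7] gap 0.0116 ff 50.0 [0.5631 0.1097 0.0989] j6 -1.4
```

Call:
apply_moves(rows=[{"wx": 0, "wy": 0, "wz": 0.1, "tx": 0, "ty": 0, "tz": 0, "grip": 8}, {"wx": 0, "wy": 0, "wz": 0, "tx": 0, "ty": 0, "tz": 0, "grip": 8}])

```text
time: 7.1
eef_pos: [0.5632, 0.1096, 0.0989]
tcp_rot: [0.094, 0.996, 0.0, 0.001]
contact_force: [0.2, -1.0, 8.9]
finger_gap: 0.0116
finger_force: 50.0
```

```bash
python3 -c "
from h import *
st(3)"
```

```text
t 7.25 xang 2.9568 rad Mz 0.121 tau6 [np.float64(1.153), np.float64(0.414), np.float64(0.192)] F [ 0.  -1.6  7.9] gap 0.0117 ff 50.0 [0.5632 0.1097 0.0989] j6 -1.3
```

Call:
apply_moves(rows=[{"wx": 0, "wy": 0, "wz": 0.065, "tx": 0, "ty": 0, "tz": 0, "grip": 8}, {"wx": 0, "wy": 0, "wz": 0, "tx": 0, "ty": 0, "tz": 0, "grip": 8}])

```text
time: 7.45
eef_pos: [0.5631, 0.1096, 0.0989]
tcp_rot: [0.126, 0.992, 0.0, 0.001]
contact_force: [0.3, -1.5, 8.8]
finger_gap: 0.0119
finger_force: 50.0
```

```bash
python3 -c "
from h import *
st(5)"
```

```text
t 7.7 xang 2.8921 rad Mz 0.298 tau6 [np.float64(0.949), np.float64(0.468), np.float64(0.324), np.float64(0.288), np.float64(0.279)] F [ 0.2 -1.3  8.5] gap 0.0117 ff 50.0 [0.5631 0.1096 0.0989] j6 -1.23
```

Call:
apply_moves(rows=[{"wx": 0, "wy": 0, "wz": 0.025, "tx": 0, "ty": 0, "tz": 0, "grip": 8}, {"wx": 0, "wy": 0, "wz": 0, "tx": 0, "ty": 0, "tz": 0, "grip": 8}, {"wx": 0, "wy": 0, "wz": 0, "tx": 0, "ty": 0, "tz": 0, "grip": 8}])

```text
time: 8.0
eef_pos: [0.5632, 0.1096, 0.0989]
tcp_rot: [0.137, 0.991, 0.0, 0.001]
contact_force: [-0.8, -1.4, 8.6]
finger_gap: 0.0115
finger_force: 50.0
```

```bash
python3 -c "
from h import *
st(3)"
```

```text
t 8.15 xang 2.8671 rad Mz 0.292 tau6 [np.float64(0.318), np.float64(0.304), np.float64(0.3)] F [ 0.3 -1.3  9.1] gap 0.0118 ff 50.0 [0.5632 0.1096 0.0989] j6 -1.21
```

Call:
apply_moves(rows=[{"wx": 0, "wy": 0, "wz": 0, "tx": 0, "ty": 0, "tz": 0, "grip": 45}, {"wx": 0, "wy": 0, "wz": 0, "tx": 0, "ty": 0, "tz": 0, "grip": 45}, {"wx": 0, "wy": 0, "wz": 0, "tx": 0, "ty": 0, "tz": -30, "grip": 45}, {"wx": 0, "wy": 0, "wz": 0, "tx": 0, "ty": 0, "tz": -30, "grip": 45}, {"wx": 0, "wy": 0, "wz": 0, "tx": 5.4, "ty": -38.6, "tz": 0, "grip": 45}, {"wx": 0, "wy": 0, "wz": 0, "tx": 5.4, "ty": -38.6, "tz": 0, "grip": 45}, {"wx": 0, "wy": 0, "wz": 0, "tx": 5.4, "ty": -38.6, "tz": 0, "grip": 45}, {"wx": 0, "wy": 0, "wz": 0, "tx": 5.4, "ty": -38.6, "tz": 0, "grip": 45}, {"wx": 0, "wy": 0, "wz": -0.122, "tx": 0, "ty": 0, "tz": 0, "grip": 45}, {"wx": 0, "wy": 0, "wz": -0.122, "tx": 0, "ty": 0, "tz": 0, "grip": 45}])

```text
time: 9.15
eef_pos: [0.4993, -0.034, 0.1581]
tcp_rot: [0.014, 1.0, 0.0, -0.0]
contact_force: [-0.0, 0.5, -0.7]
finger_gap: 0.0446
finger_force: 0.0
```

Call:
apply_moves(rows=[{"wx": 0, "wy": 0, "wz": -0.122, "tx": 0, "ty": 0, "tz": 0, "grip": 45}, {"wx": 0, "wy": 0, "wz": -0.122, "tx": 0, "ty": 0, "tz": 0, "grip": 45}, {"wx": 0, "wy": 0, "wz": -0.122, "tx": 0, "ty": 0, "tz": 0, "grip": 45}, {"wx": 0, "wy": 0, "wz": 0, "tx": 0, "ty": 0, "tz": 0, "grip": 45}, {"wx": 0, "wy": 0, "wz": 0, "tx": 0, "ty": 0, "tz": 0, "grip": 45}])

```text
time: 9.65
eef_pos: [0.4997, -0.0329, 0.1579]
tcp_rot: [-0.165, 0.986, 0.0, -0.0]
contact_force: [0.8, -0.9, 0.3]
finger_gap: 0.0449
finger_force: 0.0
```

```bash
python3 -c "
from h import *
go(3,19.3)"
```

```text
t 9.65 shift mm [-0.4 -0.6 59.9] xang -161.01 wz -0.0054 tilt [-0.      0.0001] j6 -2.087 F [ 0.81 -0.9   0.34] M [ 0.101 -0.094  0.018] 0.04487254983011829 0.0
```

Call:
apply_moves(rows=[{"wx": 0, "wy": 0, "wz": -0.005, "tx": -0.4, "ty": -0.6, "tz": 30, "grip": 45}, {"wx": 0, "wy": 0, "wz": 0, "tx": 0, "ty": 0, "tz": 29, "grip": 45}, {"wx": 0, "wy": 0, "wz": 0, "tx": 0, "ty": 0, "tz": 0, "grip": 40}, {"wx": 0, "wy": 0, "wz": 0, "tx": 0, "ty": 0, "tz": 0, "grip": 8}, {"wx": 0, "wy": 0, "wz": 0, "tx": 0, "ty": 0, "tz": 0, "grip": 8}, {"wx": 0, "wy": 0, "wz": 0, "tx": 0, "ty": 0, "tz": 0, "grip": 8}, {"wx": 0, "wy": 0, "wz": 0, "tx": 0, "ty": 0, "tz": 0, "grip": 8}, {"wx": 0, "wy": 0, "wz": 0, "tx": 0, "ty": 0, "tz": 0, "grip": 8}], grip_force=50)

```text
time: 10.45
eef_pos: [0.5008, -0.0333, 0.0997]
tcp_rot: [-0.169, 0.986, -0.0, 0.001]
contact_force: [-1.8, 2.9, 9.8]
finger_gap: 0.0118
finger_force: 50.0
```

```bash
python3 -c "
from h import *
st(3)"
```

```text
t 10.6 xang 3.4815 rad Mz -0.059 tau6 [np.float64(-0.016), np.float64(-0.02), np.float64(-0.021)] F [-1.1  2.9  9.8] gap 0.0118 ff 50.0 [ 0.5007 -0.0333  0.0997] j6 -2.1
```

Call:
apply_moves(rows=[{"wx": 0, "wy": 0, "wz": 0.12, "tx": 0, "ty": 0, "tz": 0, "grip": 8}, {"wx": 0, "wy": 0, "wz": 0.1, "tx": 0, "ty": 0, "tz": 0, "grip": 8}, {"wx": 0, "wy": 0, "wz": 0, "tx": 0, "ty": 0, "tz": 0, "grip": 8}])

```text
time: 10.9
eef_pos: [0.5008, -0.0333, 0.0997]
tcp_rot: [-0.058, 0.998, -0.0, 0.001]
contact_force: [-0.5, 1.7, 9.0]
finger_gap: 0.0115
finger_force: 50.0
```

```bash
python3 -c "
from h import *
st(4)"
```

```text
t 11.1 xang 3.2615 rad Mz 0.013 tau6 [np.float64(1.093), np.float64(0.293), np.float64(0.057), np.float64(-0.003)] F [-0.9  2.7  9.7] gap 0.0119 ff 50.0 [ 0.5008 -0.0333  0.0997] j6 -1.88
```

Call:
apply_moves(rows=[{"wx": 0, "wy": 0, "wz": 0.1, "tx": 0, "ty": 0, "tz": 0, "grip": 8}, {"wx": 0, "wy": 0, "wz": 0, "tx": 0, "ty": 0, "tz": 0, "grip": 8}])

```text
time: 11.3
eef_pos: [0.5008, -0.0334, 0.0997]
tcp_rot: [-0.008, 1.0, -0.0, 0.001]
contact_force: [-0.6, 0.9, 9.3]
finger_gap: 0.0118
finger_force: 50.0
```

```bash
python3 -c "
from h import *
st(3)"
```

```text
t 11.45 xang 3.1616 rad Mz 0.108 tau6 [np.float64(1.144), np.float64(0.405), np.float64(0.183)] F [-1.6  2.5  9.5] gap 0.0121 ff 50.0 [ 0.5007 -0.0334  0.0997] j6 -1.78
```

Call:
apply_moves(rows=[{"wx": 0, "wy": 0, "wz": 0.046, "tx": 0, "ty": 0, "tz": 0, "grip": 8}, {"wx": 0, "wy": 0, "wz": 0.046, "tx": 0, "ty": 0, "tz": 0, "grip": 8}, {"wx": 0, "wy": 0, "wz": 0, "tx": 0, "ty": 0, "tz": 0, "grip": 8}, {"wx": 0, "wy": 0, "wz": 0, "tx": 0, "ty": 0, "tz": 0, "grip": 8}])

```text
time: 11.85
eef_pos: [0.5008, -0.0334, 0.0997]
tcp_rot: [0.036, 0.999, -0.0, 0.001]
contact_force: [-1.1, 2.4, 8.6]
finger_gap: 0.0114
finger_force: 50.0
```

```bash
python3 -c "
from h import *
st(3)"
```

```text
t 12.0 xang 3.0699 rad Mz 0.296 tau6 [np.float64(0.322), np.float64(0.294), np.float64(0.288)] F [-2.1  1.6  8.2] gap 0.0119 ff 50.0 [ 0.5008 -0.0334  0.0997] j6 -1.68
```

Call:
apply_moves(rows=[{"wx": 0, "wy": 0, "wz": 0.015, "tx": 0, "ty": 0, "tz": 0, "grip": 8}, {"wx": 0, "wy": 0, "wz": 0, "tx": 0, "ty": 0, "tz": 0, "grip": 8}, {"wx": 0, "wy": 0, "wz": 0, "tx": 0, "ty": 0, "tz": 0, "grip": 8}])

```text
time: 12.3
eef_pos: [0.5008, -0.0334, 0.0997]
tcp_rot: [0.043, 0.999, -0.0, 0.001]
contact_force: [-0.6, 1.2, 9.2]
finger_gap: 0.0117
finger_force: 50.0
```

```bash
python3 -c "
from h import *
st(3)"
```

```text
t 12.45 xang 3.0550 rad Mz 0.281 tau6 [np.float64(0.317), np.float64(0.308), np.float64(0.306)] F [-1.4  1.1  8.7] gap 0.0115 ff 50.0 [ 0.5008 -0.0334  0.0997] j6 -1.67
```

Call:
apply_moves(rows=[{"wx": 0, "wy": 0, "wz": 0, "tx": 0, "ty": 0, "tz": 0, "grip": 45}, {"wx": 0, "wy": 0, "wz": 0, "tx": 0, "ty": 0, "tz": 0, "grip": 45}, {"wx": 0, "wy": 0, "wz": 0, "tx": 0, "ty": 0, "tz": -30, "grip": 45}, {"wx": 0, "wy": 0, "wz": 0, "tx": 0, "ty": 0, "tz": -30, "grip": 45}, {"wx": 0, "wy": 0, "wz": 0, "tx": 16.4, "ty": 33, "tz": 0, "grip": 45}, {"wx": 0, "wy": 0, "wz": 0, "tx": 16.4, "ty": 33, "tz": 0, "grip": 45}, {"wx": 0, "wy": 0, "wz": 0, "tx": 16.4, "ty": 33, "tz": 0, "grip": 45}, {"wx": 0, "wy": 0, "wz": -0.126, "tx": 0, "ty": 0, "tz": 0, "grip": 45}, {"wx": 0, "wy": 0, "wz": -0.127, "tx": 0, "ty": 0, "tz": 0, "grip": 45}, {"wx": 0, "wy": 0, "wz": -0.127, "tx": 0, "ty": 0, "tz": 0, "grip": 45}])

```text
time: 13.45
eef_pos: [0.4598, 0.0698, 0.1591]
tcp_rot: [-0.149, 0.989, -0.0, 0.0]
contact_force: [-0.1, -0.3, 0.2]
finger_gap: 0.0447
finger_force: 0.0
```

Call:
apply_moves(rows=[{"wx": 0, "wy": 0, "wz": -0.127, "tx": 0, "ty": 0, "tz": 0, "grip": 45}, {"wx": 0, "wy": 0, "wz": -0.127, "tx": 0, "ty": 0, "tz": 0, "grip": 45}, {"wx": 0, "wy": 0, "wz": -0.127, "tx": 0, "ty": 0, "tz": 0, "grip": 45}, {"wx": 0, "wy": 0, "wz": 0, "tx": 0, "ty": 0, "tz": 0, "grip": 45}, {"wx": 0, "wy": 0, "wz": 0, "tx": 0, "ty": 0, "tz": 0, "grip": 45}])

```text
time: 13.95
eef_pos: [0.4599, 0.0694, 0.159]
tcp_rot: [-0.329, 0.944, -0.0, -0.0]
contact_force: [-0.1, -0.5, -0.2]
finger_gap: 0.045
finger_force: 0.0
```

```bash
python3 -c "
from h import *
go(2,38.6)"
```

```text
t 13.95 shift mm [-0.3  0.2 61. ] xang -141.6 wz -0.0035 tilt [ 0. -0.] j6 -2.22 F [-0.15 -0.46 -0.22] M [ 0.107 -0.086 -0.001] 0.04497860321403205 0.0
```

Call:
apply_moves(rows=[{"wx": 0, "wy": 0, "wz": -0.003, "tx": -0.3, "ty": 0.2, "tz": 30, "grip": 45}, {"wx": 0, "wy": 0, "wz": 0, "tx": 0, "ty": 0, "tz": 30, "grip": 45}, {"wx": 0, "wy": 0, "wz": 0, "tx": 0, "ty": 0, "tz": 0, "grip": 40}, {"wx": 0, "wy": 0, "wz": 0, "tx": 0, "ty": 0, "tz": 0, "grip": 8}, {"wx": 0, "wy": 0, "wz": 0, "tx": 0, "ty": 0, "tz": 0, "grip": 8}, {"wx": 0, "wy": 0, "wz": 0, "tx": 0, "ty": 0, "tz": 0, "grip": 8}, {"wx": 0, "wy": 0, "wz": 0, "tx": 0, "ty": 0, "tz": 0, "grip": 8}, {"wx": 0, "wy": 0, "wz": 0, "tx": 0, "ty": 0, "tz": 0, "grip": 8}], grip_force=50)

```text
time: 14.75
eef_pos: [0.4606, 0.0699, 0.0997]
tcp_rot: [-0.332, 0.943, -0.0, 0.001]
contact_force: [-0.8, 0.4, 10.1]
finger_gap: 0.0118
finger_force: 50.0
```

```bash
python3 -c "
from h import *
st(3)"
```

```text
t 14.9 xang 3.8186 rad Mz 0.021 tau6 [np.float64(-0.011), np.float64(-0.017), np.float64(-0.02)] F [-1.4 -0.   9.4] gap 0.0120 ff 50.0 [0.4605 0.0698 0.0996] j6 -2.23
```

Call:
apply_moves(rows=[{"wx": 0, "wy": 0, "wz": 0.12, "tx": 0, "ty": 0, "tz": 0, "grip": 8}, {"wx": 0, "wy": 0, "wz": 0.1, "tx": 0, "ty": 0, "tz": 0, "grip": 8}, {"wx": 0, "wy": 0, "wz": 0, "tx": 0, "ty": 0, "tz": 0, "grip": 8}])

```text
time: 15.2
eef_pos: [0.4606, 0.0697, 0.0996]
tcp_rot: [-0.225, 0.974, -0.0, 0.001]
contact_force: [-1.0, -0.8, 9.3]
finger_gap: 0.0117
finger_force: 50.0
```

```bash
python3 -c "
from h import *
st(4)"
```

```text
t 15.4 xang 3.5986 rad Mz -0.026 tau6 [np.float64(1.095), np.float64(0.294), np.float64(0.058), np.float64(-0.001)] F [ 0.3 -1.7 10.5] gap 0.0116 ff 50.0 [0.4606 0.0698 0.0996] j6 -2.01
```

Call:
apply_moves(rows=[{"wx": 0, "wy": 0, "wz": 0.1, "tx": 0, "ty": 0, "tz": 0, "grip": 8}, {"wx": 0, "wy": 0, "wz": 0, "tx": 0, "ty": 0, "tz": 0, "grip": 8}])

```text
time: 15.6
eef_pos: [0.4607, 0.0697, 0.0997]
tcp_rot: [-0.176, 0.984, -0.0, 0.001]
contact_force: [-0.1, -1.1, 8.9]
finger_gap: 0.0118
finger_force: 50.0
```

```bash
python3 -c "
from h import *
st(3)"
```

```text
t 15.75 xang 3.4987 rad Mz -0.032 tau6 [np.float64(1.009), np.float64(0.274), np.float64(0.054)] F [-0.3 -1.1  8.9] gap 0.0118 ff 50.0 [0.4607 0.0697 0.0997] j6 -1.91
```

Call:
apply_moves(rows=[{"wx": 0, "wy": 0, "wz": 0.1, "tx": 0, "ty": 0, "tz": 0, "grip": 8}, {"wx": 0, "wy": 0, "wz": 0, "tx": 0, "ty": 0, "tz": 0, "grip": 8}])

```text
time: 15.95
eef_pos: [0.4607, 0.0697, 0.0997]
tcp_rot: [-0.126, 0.992, -0.0, 0.001]
contact_force: [-0.4, -2.5, 8.5]
finger_gap: 0.0116
finger_force: 50.0
```

```bash
python3 -c "
from h import *
st(3)"
```

```text
t 16.1 xang 3.3987 rad Mz -0.023 tau6 [np.float64(1.009), np.float64(0.274), np.float64(0.054)] F [-0.3 -2.4  9.6] gap 0.0116 ff 50.0 [0.4607 0.0697 0.0996] j6 -1.81
```

Call:
apply_moves(rows=[{"wx": 0, "wy": 0, "wz": 0.1, "tx": 0, "ty": 0, "tz": 0, "grip": 8}, {"wx": 0, "wy": 0, "wz": 0, "tx": 0, "ty": 0, "tz": 0, "grip": 8}])

```text
time: 16.3
eef_pos: [0.4607, 0.0696, 0.0996]
tcp_rot: [-0.077, 0.997, -0.0, 0.001]
contact_force: [-0.5, -3.7, 9.2]
finger_gap: 0.0116
finger_force: 50.0
```

```bash
python3 -c "
from h import *
st(3)"
```

```text
t 16.45 xang 3.2989 rad Mz 0.226 tau6 [np.float64(1.211), np.float64(0.471), np.float64(0.25)] F [-0.3 -3.1  9.4] gap 0.0119 ff 50.0 [0.4607 0.0696 0.0996] j6 -1.71
```

Call:
apply_moves(rows=[{"wx": 0, "wy": 0, "wz": 0.04, "tx": 0, "ty": 0, "tz": 0, "grip": 8}, {"wx": 0, "wy": 0, "wz": 0.035, "tx": 0, "ty": 0, "tz": 0, "grip": 8}, {"wx": 0, "wy": 0, "wz": 0, "tx": 0, "ty": 0, "tz": 0, "grip": 8}, {"wx": 0, "wy": 0, "wz": 0, "tx": 0, "ty": 0, "tz": 0, "grip": 8}])

```text
time: 16.85
eef_pos: [0.4607, 0.0696, 0.0996]
tcp_rot: [-0.041, 0.999, -0.0, 0.001]
contact_force: [0.4, -2.3, 9.3]
finger_gap: 0.0118
finger_force: 50.0
```

```bash
python3 -c "
from h import *
st(4)"
```

```text
t 17.05 xang 3.2241 rad Mz 0.312 tau6 [np.float64(0.321), np.float64(0.3), np.float64(0.296), np.float64(0.294)] F [ 0.2 -2.7  9.4] gap 0.0123 ff 50.0 [0.4607 0.0696 0.0997] j6 -1.63
```

Call:
apply_moves(rows=[{"wx": 0, "wy": 0, "wz": 0.01, "tx": 0, "ty": 0, "tz": 0, "grip": 8}, {"wx": 0, "wy": 0, "wz": 0, "tx": 0, "ty": 0, "tz": 0, "grip": 8}])

```text
time: 17.25
eef_pos: [0.4607, 0.0696, 0.0997]
tcp_rot: [-0.036, 0.999, -0.0, 0.001]
contact_force: [-0.0, -2.9, 8.9]
finger_gap: 0.0116
finger_force: 50.0
```

```bash
python3 -c "
from h import *
st(3)"
```

```text
t 17.4 xang 3.2141 rad Mz 0.309 tau6 [np.float64(0.413), np.float64(0.339), np.float64(0.317)] F [-0.6 -1.7 10.1] gap 0.0116 ff 50.0 [0.4607 0.0696 0.0996] j6 -1.62
```

Call:
apply_moves(rows=[{"wx": 0, "wy": 0, "wz": 0, "tx": 0, "ty": 0, "tz": 0, "grip": 45}, {"wx": 0, "wy": 0, "wz": 0, "tx": 0, "ty": 0, "tz": 0, "grip": 45}, {"wx": 0, "wy": 0, "wz": 0, "tx": 0, "ty": 0, "tz": -30, "grip": 45}, {"wx": 0, "wy": 0, "wz": 0, "tx": 0, "ty": 0, "tz": -30, "grip": 45}, {"wx": 0, "wy": 0, "wz": 0, "tx": -34.4, "ty": -18, "tz": 0, "grip": 45}, {"wx": 0, "wy": 0, "wz": 0, "tx": -34.4, "ty": -18, "tz": 0, "grip": 45}, {"wx": 0, "wy": 0, "wz": 0, "tx": -34.4, "ty": -18, "tz": 0, "grip": 45}, {"wx": 0, "wy": 0, "wz": 0, "tx": -34.4, "ty": -18, "tz": 0, "grip": 45}, {"wx": 0, "wy": 0, "wz": -0.115, "tx": 0, "ty": 0, "tz": 0, "grip": 45}, {"wx": 0, "wy": 0, "wz": -0.115, "tx": 0, "ty": 0, "tz": 0, "grip": 45}])

```text
time: 18.4
eef_pos: [0.603, 0.0074, 0.1584]
tcp_rot: [-0.152, 0.988, 0.0, -0.0]
contact_force: [-1.2, 0.4, -0.2]
finger_gap: 0.0449
finger_force: 0.0
```

Call:
apply_moves(rows=[{"wx": 0, "wy": 0, "wz": -0.116, "tx": 0, "ty": 0, "tz": 0, "grip": 45}, {"wx": 0, "wy": 0, "wz": -0.116, "tx": 0, "ty": 0, "tz": 0, "grip": 45}, {"wx": 0, "wy": 0, "wz": 0, "tx": 0, "ty": 0, "tz": 0, "grip": 45}, {"wx": 0, "wy": 0, "wz": 0, "tx": 0, "ty": 0, "tz": 0, "grip": 45}])

```text
time: 18.8
eef_pos: [0.6023, 0.008, 0.1589]
tcp_rot: [-0.262, 0.965, 0.0, -0.0]
contact_force: [-0.4, -0.2, -0.0]
finger_gap: 0.0451
finger_force: 0.0
```

```bash
python3 -c "
from h import *
go(4,30.6)"
```

```text
t 18.8 shift mm [-0.2 -0.2 60.9] xang -149.6 wz -0.0034 tilt [-0.0003  0.0001] j6 -2.187 F [-0.44 -0.23 -0.02] M [ 0.124 -0.175 -0.013] 0.0450800747364427 0.0
```

Call:
apply_moves(rows=[{"wx": 0, "wy": 0, "wz": -0.003, "tx": -0.5, "ty": -0.2, "tz": 30, "grip": 45}, {"wx": 0, "wy": 0, "wz": 0, "tx": 0, "ty": 0, "tz": 30, "grip": 45}, {"wx": 0, "wy": 0, "wz": 0, "tx": 0, "ty": 0, "tz": 0, "grip": 40}, {"wx": 0, "wy": 0, "wz": 0, "tx": 0, "ty": 0, "tz": 0, "grip": 8}, {"wx": 0, "wy": 0, "wz": 0, "tx": 0, "ty": 0, "tz": 0, "grip": 8}, {"wx": 0, "wy": 0, "wz": 0, "tx": 0, "ty": 0, "tz": 0, "grip": 8}, {"wx": 0, "wy": 0, "wz": 0, "tx": 0, "ty": 0, "tz": 0, "grip": 8}, {"wx": 0, "wy": 0, "wz": 0, "tx": 0, "ty": 0, "tz": 0, "grip": 8}], grip_force=50)

```text
time: 19.6
eef_pos: [0.6038, 0.0077, 0.0999]
tcp_rot: [-0.265, 0.964, -0.001, 0.001]
contact_force: [0.5, -3.0, 9.0]
finger_gap: 0.012
finger_force: 50.0
```

```bash
python3 -c "
from h import *
st(3)"
```

```text
t 19.75 xang 3.6787 rad Mz 0.018 tau6 [np.float64(0.024), np.float64(0.018), np.float64(0.016)] F [ 0.7 -1.5  8.2] gap 0.0120 ff 50.0 [0.6038 0.0077 0.0999] j6 -2.19
```

Call:
apply_moves(rows=[{"wx": 0, "wy": 0, "wz": 0.12, "tx": 0, "ty": 0, "tz": 0, "grip": 8}, {"wx": 0, "wy": 0, "wz": 0.1, "tx": 0, "ty": 0, "tz": 0, "grip": 8}, {"wx": 0, "wy": 0, "wz": 0, "tx": 0, "ty": 0, "tz": 0, "grip": 8}])

```text
time: 20.05
eef_pos: [0.6039, 0.0075, 0.1]
tcp_rot: [-0.156, 0.988, -0.001, 0.001]
contact_force: [0.7, -4.2, 8.7]
finger_gap: 0.0115
finger_force: 50.0
```

```bash
python3 -c "
from h import *
st(4)"
```

```text
t 20.25 xang 3.4587 rad Mz -0.011 tau6 [np.float64(1.098), np.float64(0.298), np.float64(0.062), np.float64(0.002)] F [-0.5 -3.8  8.3] gap 0.0114 ff 50.0 [0.6039 0.0076 0.1   ] j6 -1.97
```

Call:
apply_moves(rows=[{"wx": 0, "wy": 0, "wz": 0.1, "tx": 0, "ty": 0, "tz": 0, "grip": 8}, {"wx": 0, "wy": 0, "wz": 0, "tx": 0, "ty": 0, "tz": 0, "grip": 8}])

```text
time: 20.45
eef_pos: [0.6039, 0.0074, 0.1]
tcp_rot: [-0.106, 0.994, -0.001, 0.001]
contact_force: [0.1, -3.9, 6.9]
finger_gap: 0.0116
finger_force: 50.0
```

```bash
python3 -c "
from h import *
st(3)"
```

```text
t 20.6 xang 3.3586 rad Mz -0.008 tau6 [np.float64(1.012), np.float64(0.277), np.float64(0.057)] F [ 1.2 -4.5  7.2] gap 0.0118 ff 50.0 [0.6039 0.0075 0.1   ] j6 -1.87
```

Call:
apply_moves(rows=[{"wx": 0, "wy": 0, "wz": 0.1, "tx": 0, "ty": 0, "tz": 0, "grip": 8}, {"wx": 0, "wy": 0, "wz": 0, "tx": 0, "ty": 0, "tz": 0, "grip": 8}])

```text
time: 20.8
eef_pos: [0.604, 0.0074, 0.1]
tcp_rot: [-0.057, 0.998, -0.001, 0.001]
contact_force: [1.0, -4.4, 7.5]
finger_gap: 0.0116
finger_force: 50.0
```

```bash
python3 -c "
from h import *
st(3)"
```

```text
t 20.95 xang 3.2586 rad Mz -0.021 tau6 [np.float64(1.013), np.float64(0.278), np.float64(0.058)] F [ 0.8 -6.   7.8] gap 0.0116 ff 50.0 [0.6039 0.0074 0.1   ] j6 -1.77
```

Call:
apply_moves(rows=[{"wx": 0, "wy": 0, "wz": 0.1, "tx": 0, "ty": 0, "tz": 0, "grip": 8}, {"wx": 0, "wy": 0, "wz": 0, "tx": 0, "ty": 0, "tz": 0, "grip": 8}])

```text
time: 21.15
eef_pos: [0.6039, 0.0073, 0.1]
tcp_rot: [-0.007, 1.0, -0.001, 0.001]
contact_force: [0.5, -5.9, 7.0]
finger_gap: 0.0116
finger_force: 50.0
```

```bash
python3 -c "
from h import *
st(3)"
```

```text
t 21.3 xang 3.1587 rad Mz 0.103 tau6 [np.float64(1.157), np.float64(0.417), np.float64(0.196)] F [ 2.1 -5.   7.8] gap 0.0118 ff 50.0 [0.604  0.0073 0.1   ] j6 -1.67
```

Call:
apply_moves(rows=[{"wx": 0, "wy": 0, "wz": 0.05, "tx": 0, "ty": 0, "tz": 0, "grip": 8}, {"wx": 0, "wy": 0, "wz": 0.05, "tx": 0, "ty": 0, "tz": 0, "grip": 8}, {"wx": 0, "wy": 0, "wz": 0, "tx": 0, "ty": 0, "tz": 0, "grip": 8}, {"wx": 0, "wy": 0, "wz": 0, "tx": 0, "ty": 0, "tz": 0, "grip": 8}])

```text
time: 21.7
eef_pos: [0.6039, 0.0072, 0.1]
tcp_rot: [0.041, 0.999, -0.001, 0.001]
contact_force: [2.2, -6.3, 7.2]
finger_gap: 0.0119
finger_force: 50.0
```

```bash
python3 -c "
from h import *
st(4)"
```

```text
t 21.9 xang 3.0589 rad Mz 0.293 tau6 [np.float64(0.332), np.float64(0.302), np.float64(0.295), np.float64(0.294)] F [ 1.2 -6.9  7.3] gap 0.0118 ff 50.0 [0.6039 0.0072 0.1   ] j6 -1.57
```

Call:
apply_moves(rows=[{"wx": 0, "wy": 0, "wz": 0, "tx": 0, "ty": 0, "tz": 0, "grip": 45}, {"wx": 0, "wy": 0, "wz": 0, "tx": 0, "ty": 0, "tz": 0, "grip": 45}, {"wx": 0, "wy": 0, "wz": 0, "tx": 0, "ty": 0, "tz": -30, "grip": 45}, {"wx": 0, "wy": 0, "wz": 0, "tx": 0, "ty": 0, "tz": -30, "grip": 45}, {"wx": 0, "wy": 0, "wz": 0, "tx": 16.4, "ty": 32.9, "tz": 0, "grip": 45}, {"wx": 0, "wy": 0, "wz": 0, "tx": 16.4, "ty": 32.9, "tz": 0, "grip": 45}, {"wx": 0, "wy": 0, "wz": 0, "tx": 16.4, "ty": 32.9, "tz": 0, "grip": 45}, {"wx": 0, "wy": 0, "wz": 0.112, "tx": 0, "ty": 0, "tz": 0, "grip": 45}, {"wx": 0, "wy": 0, "wz": 0, "tx": 0, "ty": 0, "tz": 0, "grip": 45}, {"wx": 0, "wy": 0, "wz": 0, "tx": 0, "ty": 0, "tz": 0, "grip": 45}])

```text
time: 22.9
eef_pos: [0.5622, 0.1103, 0.1589]
tcp_rot: [0.096, 0.995, 0.0, -0.0]
contact_force: [0.2, 0.6, -0.7]
finger_gap: 0.0449
finger_force: 0.0
```

```bash
python3 -c "
from h import *
go(1,np.degrees(2.947)-180)
c=read_camera('top'); cv2.imwrite('pics/top2.png',c['color'][100:270,120:350][:,:,::-1].repeat(3,0).repeat(3,1))"
```

```text
t 22.9 shift mm [-0.5 -0.4 60.9] xang 169.0 wz 0.0026 tilt [-0.0001  0.    ] j6 -1.289 F [ 0.23  0.59 -0.67] M [ 0.036 -0.178  0.059] 0.04493517245626048 0.0
```

View pics/top2.png

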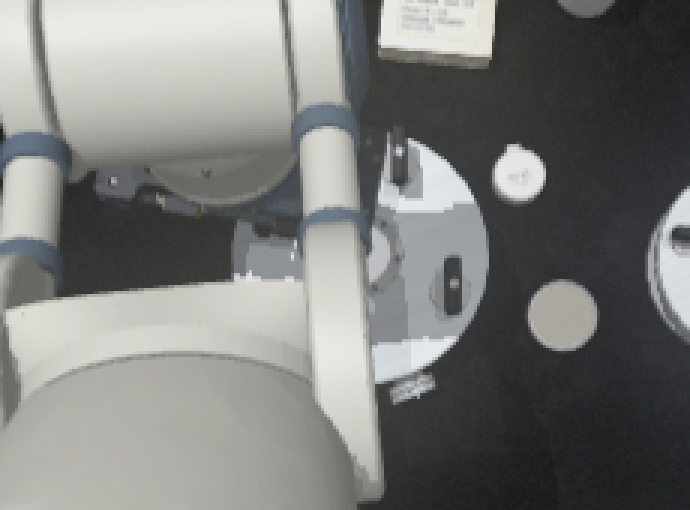

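The arm hides screws 1 and 2. Bars 3 (453,285) and 4 (400,155) now point along world x, as the turn angles predicted. Now round two begins on screw 1.

Call:
apply_moves(rows=[{"wx": 0, "wy": 0, "wz": 0, "tx": -0.8, "ty": -0.5, "tz": 30, "grip": 45}, {"wx": 0, "wy": 0, "wz": 0, "tx": 0, "ty": 0, "tz": 30, "grip": 45}, {"wx": 0, "wy": 0, "wz": 0, "tx": 0, "ty": 0, "tz": 0, "grip": 40}, {"wx": 0, "wy": 0, "wz": 0, "tx": 0, "ty": 0, "tz": 0, "grip": 8}, {"wx": 0, "wy": 0, "wz": 0, "tx": 0, "ty": 0, "tz": 0, "grip": 8}, {"wx": 0, "wy": 0, "wz": 0, "tx": 0, "ty": 0, "tz": 0, "grip": 8}, {"wx": 0, "wy": 0, "wz": 0, "tx": 0, "ty": 0, "tz": 0, "grip": 8}, {"wx": 0, "wy": 0, "wz": 0, "tx": 0, "ty": 0, "tz": 0, "grip": 8}], grip_force=60)

```text
time: 23.75
eef_pos: [0.5634, 0.1097, 0.0998]
tcp_rot: [0.097, 0.995, 0.0, 0.001]
contact_force: [-1.2, -3.0, 7.7]
finger_gap: 0.0121
finger_force: 60.0
```

```bash
python3 -c "
from h import *
st(4)"
```

```text
t 23.95 xang 2.9471 rad Mz 0.009 tau6 [np.float64(0.012), np.float64(0.015), np.float64(0.016), np.float64(0.016)] F [-0.7 -2.6  8.3] gap 0.0120 ff 60.0 [0.5634 0.1097 0.0998] j6 -1.29
```

Call:
apply_moves(rows=[{"wx": 0, "wy": 0, "wz": 0.08, "tx": 0, "ty": 0, "tz": 0, "grip": 8}, {"wx": 0, "wy": 0, "wz": 0.08, "tx": 0, "ty": 0, "tz": 0, "grip": 8}, {"wx": 0, "wy": 0, "wz": 0, "tx": 0, "ty": 0, "tz": 0, "grip": 8}])

```text
time: 24.25
eef_pos: [0.5633, 0.1096, 0.0998]
tcp_rot: [0.178, 0.984, -0.0, 0.001]
contact_force: [0.2, -3.1, 7.8]
finger_gap: 0.0118
finger_force: 60.0
```

```bash
python3 -c "
from h import *
st(4)"
```

```text
t 24.45 xang 2.7873 rad Mz 0.308 tau6 [np.float64(1.175), np.float64(0.54), np.float64(0.353), np.float64(0.305)] F [-1.2 -2.7  8. ] gap 0.0120 ff 60.0 [0.5633 0.1096 0.0998] j6 -1.13
```

Turning as modelled. Continue to 2.327 (0.46 more).

Call:
apply_moves(rows=[{"wx": 0, "wy": 0, "wz": 0.09, "tx": 0, "ty": 0, "tz": 0, "grip": 8}, {"wx": 0, "wy": 0, "wz": 0.1, "tx": 0, "ty": 0, "tz": 0, "grip": 8}, {"wx": 0, "wy": 0, "wz": 0.1, "tx": 0, "ty": 0, "tz": 0, "grip": 8}, {"wx": 0, "wy": 0, "wz": 0.1, "tx": 0, "ty": 0, "tz": 0, "grip": 8}, {"wx": 0, "wy": 0, "wz": 0.07, "tx": 0, "ty": 0, "tz": 0, "grip": 8}, {"wx": 0, "wy": 0, "wz": 0, "tx": 0, "ty": 0, "tz": 0, "grip": 8}, {"wx": 0, "wy": 0, "wz": 0, "tx": 0, "ty": 0, "tz": 0, "grip": 8}])

```text
time: 25.15
eef_pos: [0.5632, 0.1094, 0.0998]
tcp_rot: [0.396, 0.918, -0.0, 0.001]
contact_force: [-1.0, -4.6, 8.9]
finger_gap: 0.0116
finger_force: 60.0
```

```bash
python3 -c "
from h import *
st(4)"
```

```text
t 25.35 xang 2.3275 rad Mz 0.407 tau6 [np.float64(0.457), np.float64(0.415), np.float64(0.405), np.float64(0.402)] F [-1.6 -4.6  9.1] gap 0.0118 ff 60.0 [0.5632 0.1094 0.0998] j6 -0.67
```

Call:
apply_moves(rows=[{"wx": 0, "wy": 0, "wz": 0, "tx": 0, "ty": 0, "tz": 0, "grip": 45}, {"wx": 0, "wy": 0, "wz": 0, "tx": 0, "ty": 0, "tz": 0, "grip": 45}, {"wx": 0, "wy": 0, "wz": 0, "tx": 0, "ty": 0, "tz": -30, "grip": 45}, {"wx": 0, "wy": 0, "wz": 0, "tx": 0, "ty": 0, "tz": -30, "grip": 45}, {"wx": 0, "wy": 0, "wz": 0, "tx": -15.2, "ty": -35.9, "tz": 0, "grip": 45}, {"wx": 0, "wy": 0, "wz": 0, "tx": -15.2, "ty": -35.9, "tz": 0, "grip": 45}, {"wx": 0, "wy": 0, "wz": 0, "tx": -15.2, "ty": -35.9, "tz": 0, "grip": 45}, {"wx": 0, "wy": 0, "wz": 0, "tx": -15.2, "ty": -35.9, "tz": 0, "grip": 45}, {"wx": 0, "wy": 0, "wz": -0.134, "tx": 0, "ty": 0, "tz": 0, "grip": 45}, {"wx": 0, "wy": 0, "wz": -0.134, "tx": 0, "ty": 0, "tz": 0, "grip": 45}])

```text
time: 26.35
eef_pos: [0.4996, -0.034, 0.1591]
tcp_rot: [0.269, 0.963, 0.0, 0.0]
contact_force: [0.9, 0.7, -0.6]
finger_gap: 0.0452
finger_force: 0.0
```

Call:
apply_moves(rows=[{"wx": 0, "wy": 0, "wz": -0.135, "tx": 0, "ty": 0, "tz": 0, "grip": 45}, {"wx": 0, "wy": 0, "wz": -0.135, "tx": 0, "ty": 0, "tz": 0, "grip": 45}, {"wx": 0, "wy": 0, "wz": -0.135, "tx": 0, "ty": 0, "tz": 0, "grip": 45}, {"wx": 0, "wy": 0, "wz": -0.135, "tx": 0, "ty": 0, "tz": 0, "grip": 45}, {"wx": 0, "wy": 0, "wz": 0, "tx": 0, "ty": 0, "tz": 0, "grip": 45}, {"wx": 0, "wy": 0, "wz": 0, "tx": 0, "ty": 0, "tz": 0, "grip": 45}])

```text
time: 26.95
eef_pos: [0.5, -0.0329, 0.159]
tcp_rot: [0.005, 1.0, 0.0, 0.0]
contact_force: [0.5, -0.5, 0.2]
finger_gap: 0.0454
finger_force: 0.0
```

```bash
python3 -c "
from h import *
go(3,np.degrees(3.135)-180)"
```

```text
t 26.95 shift mm [-0.3 -0.5 61. ] xang 179.37 wz -0.0044 tilt [0.0001 0.0001] j6 -1.745 F [ 0.48 -0.5   0.17] M [ 0.107 -0.138  0.04 ] 0.045428683943292185 0.0
```

Now grip and turn to 2.515 (0.62 from 3.135).

Call:
apply_moves(rows=[{"wx": 0, "wy": 0, "wz": -0.004, "tx": -0.5, "ty": -0.5, "tz": 30, "grip": 45}, {"wx": 0, "wy": 0, "wz": 0, "tx": 0, "ty": 0, "tz": 30, "grip": 45}, {"wx": 0, "wy": 0, "wz": 0, "tx": 0, "ty": 0, "tz": 0, "grip": 40}, {"wx": 0, "wy": 0, "wz": 0, "tx": 0, "ty": 0, "tz": 0, "grip": 8}, {"wx": 0, "wy": 0, "wz": 0, "tx": 0, "ty": 0, "tz": 0, "grip": 8}, {"wx": 0, "wy": 0, "wz": 0, "tx": 0, "ty": 0, "tz": 0, "grip": 8}, {"wx": 0, "wy": 0, "wz": 0, "tx": 0, "ty": 0, "tz": 0, "grip": 8}, {"wx": 0, "wy": 0, "wz": 0, "tx": 0, "ty": 0, "tz": 0, "grip": 8}], grip_force=60)

```text
time: 27.75
eef_pos: [0.5011, -0.0334, 0.0997]
tcp_rot: [0.002, 1.0, -0.0, 0.001]
contact_force: [-0.7, 3.2, 9.1]
finger_gap: 0.0114
finger_force: 60.0
```

```bash
python3 -c "
from h import *
st(3)"
```

```text
t 27.9 xang 3.1386 rad Mz 0.032 tau6 [np.float64(0.015), np.float64(0.009), np.float64(0.007)] F [0.6 2.6 9. ] gap 0.0117 ff 60.0 [ 0.5011 -0.0334  0.0997] j6 -1.75
```

Call:
apply_moves(rows=[{"wx": 0, "wy": 0, "wz": 0.08, "tx": 0, "ty": 0, "tz": 0, "grip": 8}, {"wx": 0, "wy": 0, "wz": 0.08, "tx": 0, "ty": 0, "tz": 0, "grip": 8}, {"wx": 0, "wy": 0, "wz": 0.1, "tx": 0, "ty": 0, "tz": 0, "grip": 8}, {"wx": 0, "wy": 0, "wz": 0.1, "tx": 0, "ty": 0, "tz": 0, "grip": 8}, {"wx": 0, "wy": 0, "wz": 0.08, "tx": 0, "ty": 0, "tz": 0, "grip": 8}, {"wx": 0, "wy": 0, "wz": 0, "tx": 0, "ty": 0, "tz": 0, "grip": 8}])

```text
time: 28.5
eef_pos: [0.501, -0.0336, 0.0997]
tcp_rot: [0.221, 0.975, -0.0, 0.001]
contact_force: [-1.4, -0.1, 9.3]
finger_gap: 0.0114
finger_force: 60.0
```

```bash
python3 -c "
from h import *
st(4)"
```

```text
t 28.7 xang 2.6990 rad Mz 0.346 tau6 [np.float64(1.259), np.float64(0.609), np.float64(0.418), np.float64(0.37)] F [-1.  -0.1  9.5] gap 0.0118 ff 60.0 [ 0.5011 -0.0337  0.0997] j6 -1.31
```

Call:
apply_moves(rows=[{"wx": 0, "wy": 0, "wz": 0.1, "tx": 0, "ty": 0, "tz": 0, "grip": 8}, {"wx": 0, "wy": 0, "wz": 0.084, "tx": 0, "ty": 0, "tz": 0, "grip": 8}, {"wx": 0, "wy": 0, "wz": 0, "tx": 0, "ty": 0, "tz": 0, "grip": 8}, {"wx": 0, "wy": 0, "wz": 0, "tx": 0, "ty": 0, "tz": 0, "grip": 8}])

```text
time: 29.1
eef_pos: [0.501, -0.0337, 0.0997]
tcp_rot: [0.308, 0.951, -0.0, 0.001]
contact_force: [-1.5, -1.2, 9.5]
finger_gap: 0.0117
finger_force: 60.0
```

```bash
python3 -c "
from h import *
st(4)"
```

```text
t 29.3 xang 2.5151 rad Mz 0.415 tau6 [np.float64(0.464), np.float64(0.414), np.float64(0.403), np.float64(0.4)] F [-1.8 -1.5 10.1] gap 0.0119 ff 60.0 [ 0.5009 -0.0337  0.0997] j6 -1.13
```

Call:
apply_moves(rows=[{"wx": 0, "wy": 0, "wz": 0, "tx": 0, "ty": 0, "tz": 0, "grip": 45}, {"wx": 0, "wy": 0, "wz": 0, "tx": 0, "ty": 0, "tz": 0, "grip": 45}, {"wx": 0, "wy": 0, "wz": 0, "tx": 0, "ty": 0, "tz": -30, "grip": 45}, {"wx": 0, "wy": 0, "wz": 0, "tx": 0, "ty": 0, "tz": -30, "grip": 45}, {"wx": 0, "wy": 0, "wz": 0, "tx": 31.1, "ty": 20, "tz": 0, "grip": 45}, {"wx": 0, "wy": 0, "wz": 0, "tx": 31.1, "ty": 20, "tz": 0, "grip": 45}, {"wx": 0, "wy": 0, "wz": 0, "tx": 31.1, "ty": 20, "tz": 0, "grip": 45}, {"wx": 0, "wy": 0, "wz": -0.13, "tx": 0, "ty": 0, "tz": 0, "grip": 45}, {"wx": 0, "wy": 0, "wz": -0.13, "tx": 0, "ty": 0, "tz": 0, "grip": 45}, {"wx": 0, "wy": 0, "wz": -0.13, "tx": 0, "ty": 0, "tz": 0, "grip": 45}])

```text
time: 30.3
eef_pos: [0.46, 0.0702, 0.159]
tcp_rot: [0.115, 0.993, 0.0, 0.0]
contact_force: [0.1, -0.2, 0.3]
finger_gap: 0.0452
finger_force: 0.0
```

Call:
apply_moves(rows=[{"wx": 0, "wy": 0, "wz": -0.13, "tx": 0, "ty": 0, "tz": 0, "grip": 45}, {"wx": 0, "wy": 0, "wz": -0.13, "tx": 0, "ty": 0, "tz": 0, "grip": 45}, {"wx": 0, "wy": 0, "wz": -0.13, "tx": 0, "ty": 0, "tz": 0, "grip": 45}, {"wx": 0, "wy": 0, "wz": 0, "tx": 0, "ty": 0, "tz": 0, "grip": 45}, {"wx": 0, "wy": 0, "wz": 0, "tx": 0, "ty": 0, "tz": 0, "grip": 45}])

```text
time: 30.8
eef_pos: [0.4601, 0.0699, 0.1589]
tcp_rot: [-0.074, 0.997, 0.0, -0.0]
contact_force: [-0.2, -0.4, 0.2]
finger_gap: 0.0452
finger_force: 0.0
```

```bash
python3 -c "
from h import *
go(2,np.degrees(3.294)-180)"
```

```text
t 30.8 shift mm [ 0.1 -0.1 60.9] xang -171.46 wz -0.0033 tilt [-0.  0.] j6 -1.698 F [-0.21 -0.36  0.24] M [ 0.141 -0.155  0.025] 0.045160610527573974 0.0
```

Call:
apply_moves(rows=[{"wx": 0, "wy": 0, "wz": -0.003, "tx": -0.3, "ty": 0, "tz": 30, "grip": 45}, {"wx": 0, "wy": 0, "wz": 0, "tx": 0, "ty": 0, "tz": 30, "grip": 45}, {"wx": 0, "wy": 0, "wz": 0, "tx": 0, "ty": 0, "tz": 0, "grip": 40}, {"wx": 0, "wy": 0, "wz": 0, "tx": 0, "ty": 0, "tz": 0, "grip": 8}, {"wx": 0, "wy": 0, "wz": 0, "tx": 0, "ty": 0, "tz": 0, "grip": 8}, {"wx": 0, "wy": 0, "wz": 0, "tx": 0, "ty": 0, "tz": 0, "grip": 8}, {"wx": 0, "wy": 0, "wz": 0, "tx": 0, "ty": 0, "tz": 0, "grip": 8}, {"wx": 0, "wy": 0, "wz": 0, "tx": 0, "ty": 0, "tz": 0, "grip": 8}], grip_force=60)

```text
time: 31.6
eef_pos: [0.4611, 0.0697, 0.0997]
tcp_rot: [-0.078, 0.997, -0.0, 0.001]
contact_force: [-0.2, -2.5, 10.1]
finger_gap: 0.0118
finger_force: 60.0
```

```bash
python3 -c "
from h import *
st(3)"
```

```text
t 31.75 xang 3.2977 rad Mz 0.013 tau6 [np.float64(0.02), np.float64(0.015), np.float64(0.013)] F [-1.1 -3.   9.6] gap 0.0114 ff 60.0 [0.4611 0.0697 0.0997] j6 -1.7
```

Call:
apply_moves(rows=[{"wx": 0, "wy": 0, "wz": 0.08, "tx": 0, "ty": 0, "tz": 0, "grip": 8}, {"wx": 0, "wy": 0, "wz": 0.08, "tx": 0, "ty": 0, "tz": 0, "grip": 8}, {"wx": 0, "wy": 0, "wz": 0.1, "tx": 0, "ty": 0, "tz": 0, "grip": 8}, {"wx": 0, "wy": 0, "wz": 0.1, "tx": 0, "ty": 0, "tz": 0, "grip": 8}, {"wx": 0, "wy": 0, "wz": 0.08, "tx": 0, "ty": 0, "tz": 0, "grip": 8}, {"wx": 0, "wy": 0, "wz": 0, "tx": 0, "ty": 0, "tz": 0, "grip": 8}])

```text
time: 32.35
eef_pos: [0.4611, 0.0694, 0.0997]
tcp_rot: [0.143, 0.99, -0.0, 0.001]
contact_force: [-1.0, -6.4, 9.7]
finger_gap: 0.0116
finger_force: 60.0
```

```bash
python3 -c "
from h import *
st(4)"
```

```text
t 32.55 xang 2.8583 rad Mz 0.347 tau6 [np.float64(1.264), np.float64(0.615), np.float64(0.424), np.float64(0.376)] F [-0.3 -7.2  9.7] gap 0.0116 ff 60.0 [0.4611 0.0694 0.0997] j6 -1.26
```

Call:
apply_moves(rows=[{"wx": 0, "wy": 0, "wz": 0.1, "tx": 0, "ty": 0, "tz": 0, "grip": 8}, {"wx": 0, "wy": 0, "wz": 0.084, "tx": 0, "ty": 0, "tz": 0, "grip": 8}, {"wx": 0, "wy": 0, "wz": 0, "tx": 0, "ty": 0, "tz": 0, "grip": 8}, {"wx": 0, "wy": 0, "wz": 0, "tx": 0, "ty": 0, "tz": 0, "grip": 8}])

```text
time: 32.95
eef_pos: [0.461, 0.0693, 0.0997]
tcp_rot: [0.232, 0.973, -0.0, 0.001]
contact_force: [-0.5, -8.3, 9.6]
finger_gap: 0.0115
finger_force: 60.0
```

```bash
python3 -c "
from h import *
st(4)"
```

```text
t 33.15 xang 2.6744 rad Mz 0.388 tau6 [np.float64(0.471), np.float64(0.42), np.float64(0.409), np.float64(0.406)] F [-0.9 -7.8 10.1] gap 0.0118 ff 60.0 [0.461  0.0693 0.0997] j6 -1.08
```

Call:
apply_moves(rows=[{"wx": 0, "wy": 0, "wz": 0, "tx": 0, "ty": 0, "tz": 0, "grip": 45}, {"wx": 0, "wy": 0, "wz": 0, "tx": 0, "ty": 0, "tz": 0, "grip": 45}, {"wx": 0, "wy": 0, "wz": 0, "tx": 0, "ty": 0, "tz": -30, "grip": 45}, {"wx": 0, "wy": 0, "wz": 0, "tx": 0, "ty": 0, "tz": -30, "grip": 45}, {"wx": 0, "wy": 0, "wz": 0, "tx": -38.8, "ty": 2.2, "tz": 0, "grip": 45}, {"wx": 0, "wy": 0, "wz": 0, "tx": -38.8, "ty": 2.2, "tz": 0, "grip": 45}, {"wx": 0, "wy": 0, "wz": 0, "tx": -38.8, "ty": 2.2, "tz": 0, "grip": 45}, {"wx": 0, "wy": 0, "wz": 0, "tx": -38.8, "ty": 2.2, "tz": 0, "grip": 45}, {"wx": 0, "wy": 0, "wz": -0.116, "tx": 0, "ty": 0, "tz": 0, "grip": 45}, {"wx": 0, "wy": 0, "wz": -0.116, "tx": 0, "ty": 0, "tz": 0, "grip": 45}])

```text
time: 34.15
eef_pos: [0.6036, 0.0074, 0.1585]
tcp_rot: [0.116, 0.993, 0.0, -0.0]
contact_force: [-0.1, -0.0, 1.0]
finger_gap: 0.0448
finger_force: 0.0
```

Call:
apply_moves(rows=[{"wx": 0, "wy": 0, "wz": -0.116, "tx": 0, "ty": 0, "tz": 0, "grip": 45}, {"wx": 0, "wy": 0, "wz": -0.116, "tx": 0, "ty": 0, "tz": 0, "grip": 45}, {"wx": 0, "wy": 0, "wz": 0, "tx": 0, "ty": 0, "tz": 0, "grip": 45}, {"wx": 0, "wy": 0, "wz": 0, "tx": 0, "ty": 0, "tz": 0, "grip": 45}])

```text
time: 34.55
eef_pos: [0.6028, 0.0079, 0.1589]
tcp_rot: [0.004, 1.0, 0.0, -0.0]
contact_force: [-0.3, -0.6, 0.1]
finger_gap: 0.045
finger_force: 0.0
```

```bash
python3 -c "
from h import *
go(4,np.degrees(3.139)-180)"
```

```text
t 34.55 shift mm [ 0.2  0.  60.9] xang 179.58 wz -0.0048 tilt [-0.0002  0.0002] j6 -1.649 F [-0.32 -0.61  0.1 ] M [ 0.133 -0.119 -0.024] 0.04501076645723789 0.0
```

Call:
apply_moves(rows=[{"wx": 0, "wy": 0, "wz": -0.003, "tx": 0, "ty": -0.4, "tz": 30, "grip": 45}, {"wx": 0, "wy": 0, "wz": 0, "tx": 0, "ty": 0, "tz": 30, "grip": 45}, {"wx": 0, "wy": 0, "wz": 0, "tx": 0, "ty": 0, "tz": 0, "grip": 40}, {"wx": 0, "wy": 0, "wz": 0, "tx": 0, "ty": 0, "tz": 0, "grip": 8}, {"wx": 0, "wy": 0, "wz": 0, "tx": 0, "ty": 0, "tz": 0, "grip": 8}, {"wx": 0, "wy": 0, "wz": 0, "tx": 0, "ty": 0, "tz": 0, "grip": 8}, {"wx": 0, "wy": 0, "wz": 0, "tx": 0, "ty": 0, "tz": 0, "grip": 8}, {"wx": 0, "wy": 0, "wz": 0, "tx": 0, "ty": 0, "tz": 0, "grip": 8}], grip_force=60)

```text
time: 35.35
eef_pos: [0.6036, 0.0071, 0.0999]
tcp_rot: [0.0, 1.0, -0.0, 0.001]
contact_force: [-1.1, -2.1, 7.6]
finger_gap: 0.0114
finger_force: 60.0
```

```bash
python3 -c "
from h import *
st(3)"
```

```text
t 35.5 xang 3.1406 rad Mz 0.037 tau6 [np.float64(0.007), np.float64(0.002), np.float64(0.001)] F [ 0.3 -2.2  7.7] gap 0.0119 ff 60.0 [0.6035 0.0071 0.0999] j6 -1.66
```

Call:
apply_moves(rows=[{"wx": 0, "wy": 0, "wz": 0.08, "tx": 0, "ty": 0, "tz": 0, "grip": 8}, {"wx": 0, "wy": 0, "wz": 0.08, "tx": 0, "ty": 0, "tz": 0, "grip": 8}, {"wx": 0, "wy": 0, "wz": 0.1, "tx": 0, "ty": 0, "tz": 0, "grip": 8}, {"wx": 0, "wy": 0, "wz": 0.1, "tx": 0, "ty": 0, "tz": 0, "grip": 8}, {"wx": 0, "wy": 0, "wz": 0.08, "tx": 0, "ty": 0, "tz": 0, "grip": 8}, {"wx": 0, "wy": 0, "wz": 0, "tx": 0, "ty": 0, "tz": 0, "grip": 8}])

```text
time: 36.1
eef_pos: [0.6035, 0.0069, 0.0999]
tcp_rot: [0.22, 0.975, -0.0, 0.001]
contact_force: [-0.9, -4.4, 7.3]
finger_gap: 0.0116
finger_force: 60.0
```

```bash
python3 -c "
from h import *
st(4)"
```

```text
t 36.3 xang 2.7010 rad Mz 0.354 tau6 [np.float64(1.26), np.float64(0.61), np.float64(0.42), np.float64(0.372)] F [-0.6 -3.1  7.1] gap 0.0120 ff 60.0 [0.6035 0.0069 0.0999] j6 -1.22
```

Call:
apply_moves(rows=[{"wx": 0, "wy": 0, "wz": 0.1, "tx": 0, "ty": 0, "tz": 0, "grip": 8}, {"wx": 0, "wy": 0, "wz": 0.082, "tx": 0, "ty": 0, "tz": 0, "grip": 8}, {"wx": 0, "wy": 0, "wz": 0, "tx": 0, "ty": 0, "tz": 0, "grip": 8}, {"wx": 0, "wy": 0, "wz": 0, "tx": 0, "ty": 0, "tz": 0, "grip": 8}])

```text
time: 36.7
eef_pos: [0.6035, 0.0069, 0.0999]
tcp_rot: [0.306, 0.952, -0.0, 0.001]
contact_force: [-1.3, -4.1, 8.0]
finger_gap: 0.012
finger_force: 60.0
```

```bash
python3 -c "
from h import *
st(4)"
```

```text
t 36.9 xang 2.5191 rad Mz 0.396 tau6 [np.float64(0.463), np.float64(0.414), np.float64(0.403), np.float64(0.401)] F [-1.5 -4.5  7.8] gap 0.0116 ff 60.0 [0.6035 0.0069 0.0999] j6 -1.03
```

Call:
apply_moves(rows=[{"wx": 0, "wy": 0, "wz": 0, "tx": 0, "ty": 0, "tz": 0, "grip": 45}, {"wx": 0, "wy": 0, "wz": 0, "tx": 0, "ty": 0, "tz": 0, "grip": 45}, {"wx": 0, "wy": 0, "wz": 0, "tx": 0, "ty": 0, "tz": -30, "grip": 45}, {"wx": 0, "wy": 0, "wz": 0, "tx": 0, "ty": 0, "tz": -40, "grip": 45}, {"wx": 0, "wy": 0, "wz": 0, "tx": 0, "ty": 0, "tz": -40, "grip": 45}, {"wx": 0, "wy": 0, "wz": 0, "tx": -22, "ty": -31, "tz": 0, "grip": 45}, {"wx": 0, "wy": 0, "wz": 0, "tx": -22, "ty": -31, "tz": 0, "grip": 45}, {"wx": 0, "wy": 0, "wz": 0, "tx": -22, "ty": -31, "tz": 0, "grip": 45}, {"wx": 0, "wy": 0, "wz": 0, "tx": -22, "ty": -31, "tz": 0, "grip": 45}, {"wx": 0, "wy": 0, "wz": 0, "tx": -22, "ty": -31, "tz": 0, "grip": 45}])

```text
time: 37.9
eef_pos: [0.6016, -0.184, 0.209]
tcp_rot: [0.306, 0.952, 0.0, -0.0]
contact_force: [0.7, 0.5, -0.2]
finger_gap: 0.0448
finger_force: 0.0
```

Call:
apply_moves(rows=[{"wx": 0, "wy": 0, "wz": 0, "tx": -22, "ty": -31, "tz": 0, "grip": 45}, {"wx": 0, "wy": 0, "wz": 0, "tx": -22, "ty": -31, "tz": 0, "grip": 45}, {"wx": 0, "wy": 0, "wz": 0, "tx": -22, "ty": -31, "tz": 0, "grip": 45}, {"wx": 0, "wy": 0, "wz": 0, "tx": -22, "ty": -31, "tz": 0, "grip": 45}, {"wx": 0, "wy": 0, "wz": 0, "tx": 0, "ty": 0, "tz": 0, "grip": 45}, {"wx": 0, "wy": 0, "wz": 0, "tx": 0, "ty": 0, "tz": 0, "grip": 45}])

```text
time: 38.5
eef_pos: [0.6007, -0.3353, 0.2085]
tcp_rot: [0.307, 0.952, 0.0, -0.0]
contact_force: [0.1, 2.0, 0.1]
finger_gap: 0.045
finger_force: 0.0
```

```bash
python3 - <<'E'
from h import *
c=read_camera('top'); im=c['color']
cv2.imwrite('pics/top3.png',cv2.resize(im[130:240,150:330],None,fx=4,fy=4,interpolation=cv2.INTER_CUBIC)[:,:,::-1])
G=cv2.resize(im[135:235,190:295],None,fx=6,fy=6,interpolation=cv2.INTER_CUBIC).max(2)
yy,xx=np.mgrid[:G.shape[0],:G.shape[1]]
for i,(x,y) in enumerate([[111,198],[216,466],[489,356],[377,93]]):
    rr=np.hypot(xx-x,yy-y); ys,xs=np.where((rr<50)&((G<105)|(rr<9))&(np.hypot(xx-300,yy-300)<254))
    Q=onplane(c,np.c_[xs,ys]/6+[189.58,134.58],.125)[:,:2]
    w,v=np.linalg.eigh(np.cov(Q.T)); print(i+1,np.arctan2(v[1,1],v[0,1])%np.pi,np.sqrt(12*w))
print(telemetry.get_state()['time'])
E
```

```text
1 2.4727538769911774 [0.01647388 0.03685702]
2 0.6839274109135625 [0.00580412 0.00585483]
3 2.653442524879762 [0.00587601 0.0059374 ]
4 0.8183401449690152 [0.00672324 0.02512572]
38.55
```

View pics/top3.png

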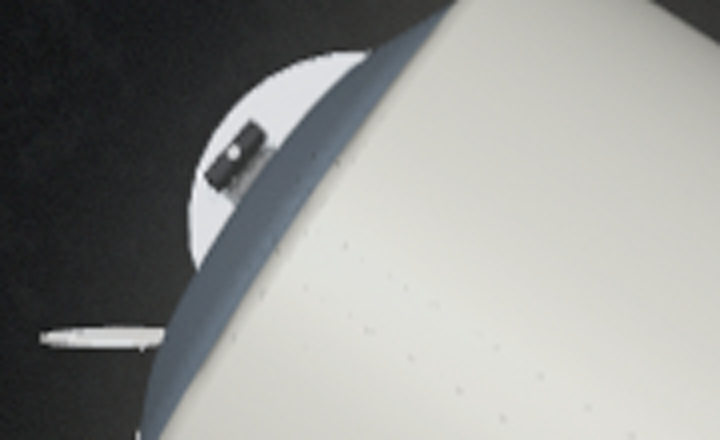

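The arm still covers most of the lid; the bar of screw 1, (235,155), is at about 142°, as expected. I move the arm clear and measure all four bars.

Call:
apply_moves(rows=[{"wx": 0, "wy": 0, "wz": 0, "tx": 12, "ty": -30, "tz": 0, "grip": 45}, {"wx": 0, "wy": 0, "wz": 0, "tx": 17, "ty": -43, "tz": 0, "grip": 45}, {"wx": 0, "wy": 0, "wz": 0, "tx": 17, "ty": -43, "tz": 0, "grip": 45}, {"wx": 0, "wy": 0, "wz": 0, "tx": 17, "ty": -43, "tz": 0, "grip": 45}, {"wx": 0, "wy": 0, "wz": 0, "tx": 17, "ty": -43, "tz": 0, "grip": 45}, {"wx": 0, "wy": 0, "wz": 0, "tx": 17, "ty": -43, "tz": 0, "grip": 45}, {"wx": 0, "wy": 0, "wz": 0, "tx": 17, "ty": -43, "tz": 0, "grip": 45}, {"wx": 0, "wy": 0, "wz": 0, "tx": 17, "ty": -43, "tz": 0, "grip": 45}, {"wx": 0, "wy": 0, "wz": 0, "tx": 17, "ty": -43, "tz": 0, "grip": 45}, {"wx": 0, "wy": 0, "wz": 0, "tx": 12, "ty": -30, "tz": 0, "grip": 45}])

```text
time: 39.55
eef_pos: [0.2339, -0.5698, 0.2092]
tcp_rot: [0.306, 0.952, -0.0, 0.0]
contact_force: [0.6, 0.4, 0.1]
finger_gap: 0.0453
finger_force: 0.0
```

```bash
python3 - <<'E'
from h import *
c=read_camera('top'); im=c['color']
G0=cv2.resize(im[135:235,190:295],None,fx=6,fy=6,interpolation=cv2.INTER_CUBIC)
cv2.imwrite('pics/top4.png',G0[:,:,::-1]); G=G0.max(2)
yy,xx=np.mgrid[:G.shape[0],:G.shape[1]]
for i,(x,y) in enumerate([[111,198],[216,466],[489,356],[377,93]]):
  for r,t in((50,105),(42,80)):
    rr=np.hypot(xx-x,yy-y); ys,xs=np.where((rr<r)&((G<t)|(rr<9))&(np.hypot(xx-300,yy-300)<254))
    Q=onplane(c,np.c_[xs,ys]/6+[189.58,134.58],.125)[:,:2]
    w,v=np.linalg.eigh(np.cov(Q.T)); print(i+1,np.arctan2(v[1,1],v[0,1])%np.pi,np.sqrt(12*w))
print(telemetry.get_state()['time'])
E
```

```text
1 2.4672773586728702 [0.01489529 0.0374617 ]
1 2.4705790581480738 [0.0113845  0.02517145]
2 2.7829109579142286 [0.01255152 0.0370738 ]
2 1.3811213625827128 [0.00605891 0.00715885]
3 2.677098008339836 [0.00992048 0.0385154 ]
3 2.653442524879762 [0.00587601 0.0059374 ]
4 2.627878981177401 [0.01304084 0.03390951]
4 2.5622815873557645 [0.01238484 0.01926715]
39.6
```

View pics/top4.png

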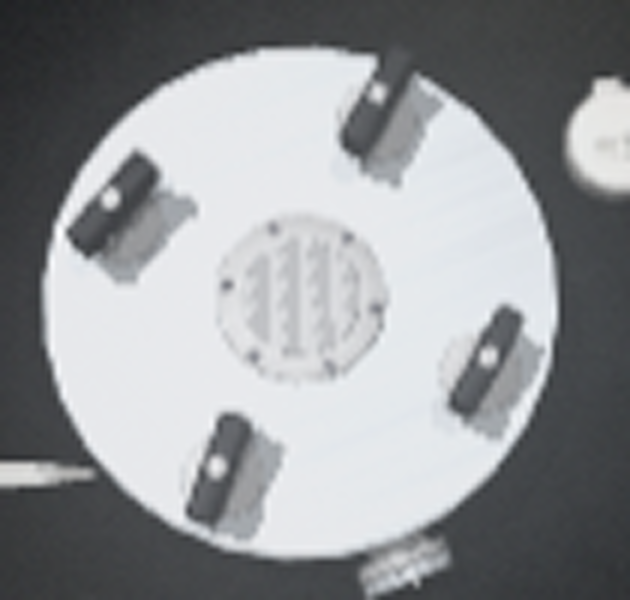

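The picture shows all four bars turned as expected (dots unmoved), at about 2.47, 2.78, 2.68 and 2.63 rad. The hold angles minus spring-back predicted 2.44, 2.79, 2.63 and 2.63, so nothing slipped. In this view the tweezers and counter have not moved.

```bash
python3 -c "
from bench import job
print(job.close_job())"
```

```text
the job is handed in; nothing more can be done
None
```

I tightened all four screws in two rounds, in the order 1–3–2–4: first to the seat and start of bite (about 0.3 N m), then about 30° more (about 0.40 N m). I then released them, moved the arm clear and handed the job in at about 40 s; no verdict was returned.

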